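Ready the close-up: clay bird on the photo stand, lens ring to the marked stop

ROBOT

A 6-joint arm with a two-finger parallel gripper is mounted at the origin on the work surface. World frame = base frame: x ahead of the robot, y to its left, z up, the work surface at z = 0. Lengths are in m, angles in degrees, forces in N, time in s.
With the tool pointing down it reaches from about 0.25 to 0.725 m from the base axis. Payload 9.7 kg.
Tool frame: the origin (TCP) lies midway between the tips of the shut fingers; the grasp point (between the pads) lies 19 mm behind it (bot.pinch_z is the distance from the TCP to the grasp point, in m); z points along the fingers, y is the direction in which the jaws open and shut (so a half turn about z gives the same grasp; the last joint's range is limited). The gripper opens to 85 mm and grips with 20 to 120 N. Pads are 22 mm wide; open, the fingers measure 114 mm over their backs; the gripper's body (76 mm by 85 mm) begins 54 mm behind the grasp point. The pads swing forward as they close: fully open they stand 13 mm farther back than shut.
Start: joints at [0, 4.979, 10.078, 95.1, 0, 90], TCP at [0.55, -0, 0.231] pointing down, gripper open.
Joint ranges: [-179.16, 179.16], [-48.56, 103.87], [-65.8, 70.77], [-126.05, 130.52], [-82.76, 87.17], [-180, 180]. Speed limits (degrees/s): [127.2, 127.2, 147.25, 180, 180, 180].

INTERFACE

Orientations are given as [roll, pitch, yaw] about the fixed x, y, z axes, in that order (R = Rz(yaw) Ry(pitch) Rx(roll)).
In Python, from workcell import bot, imaging gives the robot as it stands.
- The arm moves only by the tool servo_tool, never from a script. Its argument "moves" is a list that holds one entry, the list of rows, each a list of 7 numbers: the turn, a rotation vector about the tool's x, y, z in rad, then the shift along the tool's x, y, z in cm, then the finger opening in cm, from 0 to 8.54. A call has 1 to 12 rows; each row shifts and turns the pose as measured when the row begins, along the tool's axes as they then stand; what a row does not reach is not made up. A row lasts 1/12 s, in which the tool goes at most 41.7 mm and 7.16 degrees, less where a joint would pass 70% of its speed; a pose out of reach is approached as far as the arm can. A call is refused whole if a number of a shift passes 4.17 or a number of a turn 0.125, either way. A call with a gripper value outside its range is refused whole. The fingers move at their own pace and stop on an object; "force" is the grip in N (left out, the last holds). Time passes only in rows, so rows that do not move let the fingers close. It gives the time, the measured TCP pose, the force and the opening at its end, in the units of the state.
- bot.get_obs(): the state, without advancing time (a new reading comes with each control period).
- imaging.camera(name): name is "scene" or "side" or "wrist"; returns the picture (420x560x3 uint8, blue, green, red); there is no depth.
- imaging.calibration(name): a dict with "fx", "fy", "cx", "cy" (pixels), "D" ([k1, k2, p1, p2, k3] as OpenCV has them; the pictures are not rectified), "camera_from_world" (4x4, takes a point from world to camera coordinates). Camera axes: x right, y down, z forward; pixel columns grow to the right and rows downward; lengths in m; the calibration is good to about 2 mm. A picture is of the moment at which its call begins: read the wrist's pose just before it. calibration takes no time and is no camera call; for the wrist camera it gives the pose at the moment of the call.
- bot.job_done(): hands the job in, once; it reports no verdict.
The state is a dict: "time": time; "q": joint angles; "qd": joint speeds; "joint_efforts": joint torques, N m; "ee_pos": TCP position; "tcp_rot": TCP orientation; "wrist_force": force on the tool from outside, world axes, zero at the start; "torque": the same for the moment, N m; "opening": finger opening in m.
Only numpy, scipy, OpenCV 4.12 (cv2) and the standard library are available. Lean on these libraries where they do the work, as an engineer would, in place of code of your own. Each camera call takes 0.05 s, during which the arm holds its last target.

TASK

Get the close-up of the clay bird ready: set the bird down gently in the middle of the round photo stand, upright and with its beak pointing at the lens, and turn the front ring of the camera lens until its raised ridge clicks in opposite the one long mark on the barrel. The shot is already focused and lit, so do not turn the rear (focus) ring of the lens, and leave the light, the reflector card, the bottles and the jar where they stand.

Things in the scene. Friction and masses are not known exactly. Their poses are not given: they have to be found in the camera images.
- rig: The fixed camera on its low rail, standing nearest the robot: dark body 130 mm wide, top 173 mm above the table, its lens level and pointing away from the robot (yaw up to 12 degrees). Origin on the table straight under iris_mid; x forwards along the lens, y to its left, z up. The lens ends 44 mm in front of the origin; the body's front is 81 mm behind it (its hand grip 63 mm behind, on the right).
- iris_mid (a point): The centre of the lens's front ring (the aperture ring), on the lens axis 125 mm above the table; axes as the camera's, it does not turn with the ring. The ring is knurled and black, 58 mm in diameter and 24 mm long (12 mm either side of this point), around a fixed barrel 49 mm in diameter. Only air lies under it, down to the table.
- iris_ring (a joint): Angle of the front ring, 0 to 1.44 rad; grows clockwise seen from behind the camera (its top moves right). A click stop every 0.24; about 0.2 N m turns it to the next one; let go between two stops it springs into the nearer. The marked stop is at 1.20, the last but one; starts lie at the stops from 0 to 0.96. The ridge stands straight up at 0.72.
- ridge (a point): The outer edge of the one raised ridge on the front ring, 35 mm from the lens axis: a metal rib 6 mm wide, standing 6 mm out of the ring over its full length. It turns with the ring: at ring value q it leans q - 0.72 rad from straight up, to the right seen from behind the camera.
- mark (a point): The middle of the one long mark: a pale line 21 mm long and 3.4 mm wide on the fixed barrel just in front of the front ring, 0.48 rad right of straight up seen from behind the camera. The six other stops have short thin lines, 6 mm long.
- focus_ring (a joint): Angle of the rear (focus) ring in rad, 0 at the start, not to be turned. It is 55 mm in diameter and 26 mm long, its centre 41 mm behind iris_mid; 16 mm of plain barrel lie between the two rings. It turns easily (0.06 N m).
- bird_mid (a point): The centre of the clay bird, on its upright axis 43 mm above its underside; x points as the beak does, z up. Stiff baked clay, 86 mm tall, 0.12 to 0.22 kg. Its folded wings are two flat upright faces 46 mm apart (y = +23 and -23 mm), 34 mm long, 17 mm up and down from here. Head 30 mm wide on top; the sloping tail reaches 53 mm behind the axis.
- bird_foot (a point): The centre of the underside of the bird's round wooden foot, 54 mm in diameter, 14 mm high. The bird starts upright on the table at any yaw, left or right of the camera, in one of four places that it shares by chance with the two bottles and the jar.
- beak (a point): The tip of the bird's beak, 32 mm ahead of its axis and 72 mm above its underside.
- stand_top (a point): The centre of the top face of the round photo stand, a low fixed grey disc 100 mm in diameter, top 22 mm above the table, on the line of the lens 155 to 180 mm in front of iris_mid. Its x axis points straight away from the lens.
- stand: The same photo stand; origin at the centre of its underside, on the table.
- light: Small LED light, loose, 0.6 kg: a panel 100 mm wide (along its y) and 22 mm thick, from 149 to 215 mm above the table, on a post with a round base 84 mm in diameter; origin on the table under the post. It stands left or right of the lens, 40 to 120 mm ahead of iris_mid and 170 to 200 mm from the lens axis.
- reflector: White reflector card, loose, 0.25 kg: 100 mm wide (along its y), 5 mm thick, top 111 mm above the table, upright in a wooden foot 45 x 60 mm; origin on the table under its middle. It stands on the other side of the lens from the light, 170 to 200 mm from the lens axis.
- water_bottle: Clear water bottle with a black cap, 60 mm in diameter, 165 mm tall, standing loose; origin at the centre of its underside.
- glue_bottle: White glue bottle, 48 mm in diameter, 125 mm tall, standing loose; origin at the centre of its underside.
- paint_jar: Glass jar with a metal lid, 62 mm in diameter, 70 mm tall, standing loose; origin at the centre of its underside.
Mind the look-alikes: they are no part of the job. Leave any orange look-alike of the part that bears bird_mid alone.

How it is judged:
By the outcome, as a careful person would: the job done as asked, in the order asked, and still so for the second after the job is handed in, with the robot touching nothing.
It also fails if it takes over 67 s, if anything falls off the work surface, if the arm or the gripper's body presses on something with over 40 N, if the wrist force passes 120 N, or if a joint passes its speed limit or range.

## Working session

There is one attempt and no reset: what is moved stays moved. The work goes in short steps, Python scripts to look and compute and a tool call to move; the robot and the scene stay as the last step left them, time stands still between calls to the robot, and variables do not carry over. Pictures are saved under pics/ and viewed, and the job is handed in when it is done.

Besides the shell and the picture viewer there is one more tool, called after "Request:" by a JSON object that holds its "name" and its "arguments", one argument or row to a line. servo_tool: Moves the arm, as the interface text tells. Its arguments: {"type":"object","properties":{"moves":{"type":"array","items":{"type":"array","items":{"type":"array","items":{"type":"number"}}}},"force":{"type":"number"}},"required":["moves"]}

```bash
ls; mkdir -p pics
python3 - <<'E'
from workcell import bot, imaging
import cv2
print(bot.get_obs())
for n in ["scene","side","wrist"]:
    c=imaging.calibration(n); print(n,c)
    cv2.imwrite(f"pics/{n}0.png",imaging.camera(n))
E
```

```text
pics
{'time': 0.0, 'q': array([-6.54171689e-04,  5.01002106e+00,  1.00338298e+01,  9.51013197e+01,
       -2.58581167e-04,  9.00015108e+01]), 'qd': array([-0.00207782,  0.04306934,  0.03306582, -0.1013329 , -0.06850461,
       -0.03516556]), 'joint_efforts': array([ 7.68234549e-04, -5.20392072e+01,  4.64802504e+01,  1.63646933e-02,
        2.23589603e-05, -6.77332673e-05]), 'ee_pos': array([ 5.49752267e-01, -7.56300036e-06,  2.30587851e-01]), 'tcp_rot': array([-1.79922489e+02,  2.60624768e-04,  8.99978354e+01]), 'wrist_force': array([-0.63999076, -0.47586958,  0.15039256]), 'torque': array([-0.00056479,  0.03903998,  0.01068729]), 'opening': 0.08558169821255862}
scene {'fx': 456.81264480122013, 'fy': 456.81264480122013, 'cx': 279.74635452805137, 'cy': 196.62729157325975, 'D': array([-0.05828983,  0.        ,  0.        ,  0.        ,  0.        ]), 'camera_from_world': array([[-0.11273097,  0.99354411, -0.012721  ,  0.04495849],
       [ 0.76720327,  0.0788996 , -0.63653279, -0.32261667],
       [-0.63141972, -0.08151655, -0.77114472,  1.52813493],
       [ 0.        ,  0.        ,  
[... 327 characters left out ...]
9, -0.67489925,  0.22599514],
       [ 0.20504701,  0.64323282, -0.73770405,  1.53662524],
       [ 0.        ,  0.        ,  0.        ,  1.        ]])}
wrist {'fx': 306.73249097845405, 'fy': 306.73249097845405, 'cx': 277.3432651419126, 'cy': 211.19238283617702, 'D': array([-0.0585548,  0.       ,  0.       ,  0.       ,  0.       ]), 'camera_from_world': array([[ 9.99999329e-01,  7.09740981e-05, -1.15638596e-03,
        -5.49219951e-01],
       [ 3.89147723e-04, -9.60709352e-01,  2.77556103e-01,
        -3.72299333e-02],
       [-1.09125152e-03, -2.77556366e-01, -9.60708735e-01,
         3.78890310e-01],
       [ 0.00000000e+00,  0.00000000e+00,  0.00000000e+00,
         1.00000000e+00]])}
```

View pics/scene0.png

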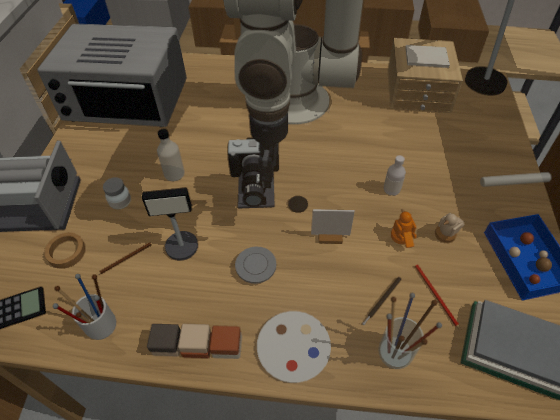

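View pics/side0.png

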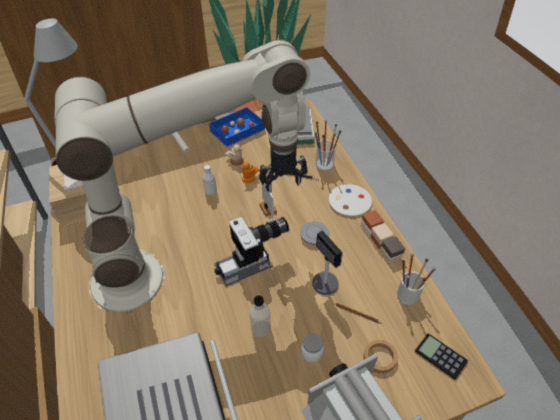

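View pics/wrist0.png

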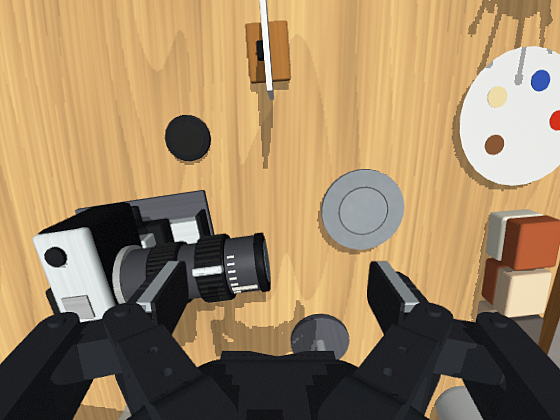

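The scene view shows the orange bird look-alike at (404,226), the plain clay-coloured bird at (449,227), and brown/red lumps in the blue tray at (540,255). The clay bird at (449,227) fits the description. I'll check it in a close crop and crop the lens in the same step.

Run:
```python
import cv2,numpy as np
s=cv2.imread('pics/scene0.png');d=cv2.imread('pics/side0.png');w=cv2.imread('pics/wrist0.png')
a=cv2.resize(s[195:255,380:480],(800,480),interpolation=cv2.INTER_CUBIC)
cv2.imwrite('pics/c1.png',a)
cv2.imwrite('pics/c2.png',cv2.resize(d[130:200,190:270],(640,560),interpolation=cv2.INTER_CUBIC))
cv2.imwrite('pics/c3.png',cv2.resize(w[180:320,100:300],(800,560),interpolation=cv2.INTER_CUBIC))
```

```text
(no output)
```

View pics/c1.png

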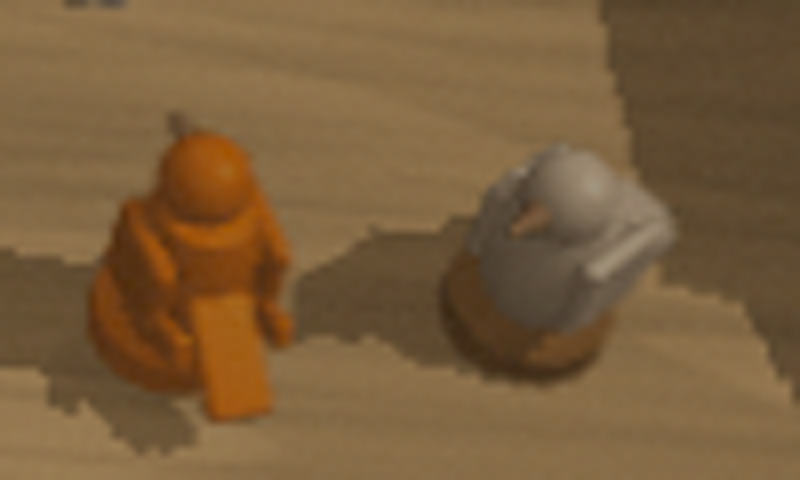

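View pics/c2.png

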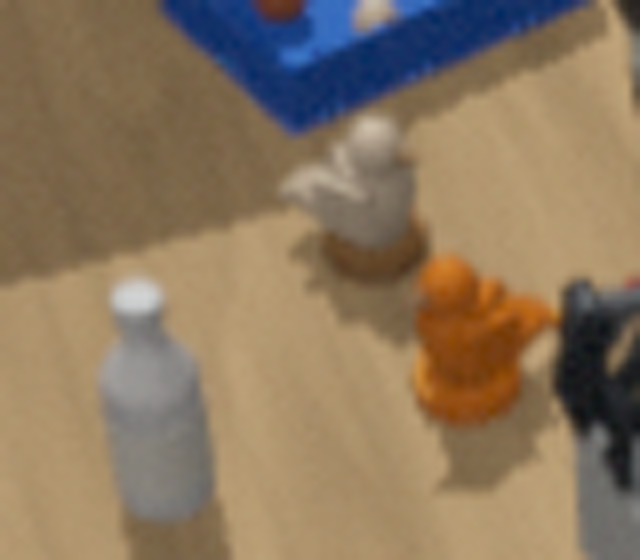

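View pics/c3.png

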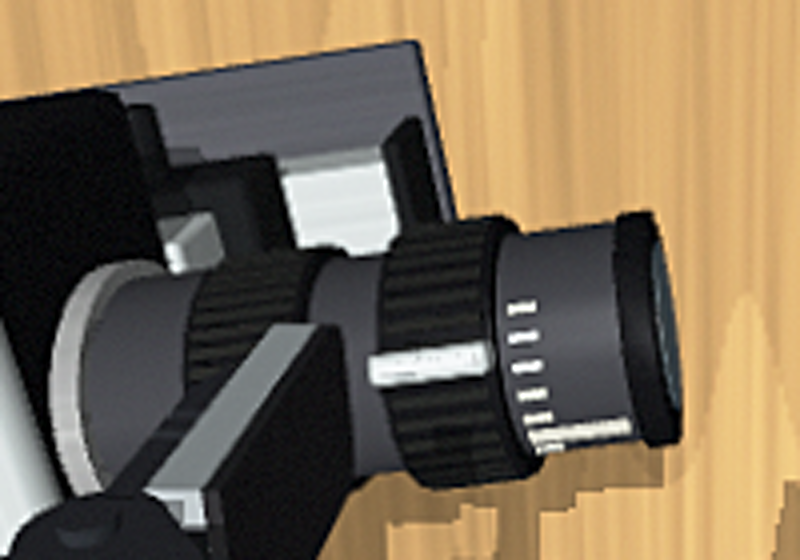

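```bash
cat > h.py <<'E'
import numpy as np, cv2, json
def K(c): return np.array([[c['fx'],0,c['cx']],[0,c['fy'],c['cy']],[0,0,1.]])
def ray(c,px):
    p=cv2.undistortPoints(np.array(px,float).reshape(-1,1,2),K(c),np.array(c['D'],float)).reshape(-1,2)
    T=np.array(c['camera_from_world']);R=T[:3,:3];o=-R.T@T[:3,3]
    d=np.c_[p,np.ones(len(p))]@R
    return o,d
def plane(c,px,z):
    o,d=ray(c,px); return o+d*((z-o[2])/d[:,2])[:,None]
def proj(c,P):
    T=np.array(c['camera_from_world'])
    return cv2.projectPoints(np.array(P,float).reshape(-1,1,3),cv2.Rodrigues(T[:3,:3])[0],T[:3,3],K(c),np.array(c['D'],float))[0].reshape(-1,2)
E
python3 - <<'E'
from h import *
from workcell import bot, imaging
c={n:imaging.calibration(n) for n in ['scene','side','wrist']}
for n in c: c[n]={k:np.array(v).tolist() for k,v in c[n].items()}
json.dump(c,open('cal0.json','w'))
T=np.array(c['wrist']['camera_from_world']);print('wcam',-T[:3,:3].T@T[:3,3])
print('bird scene',plane(c['scene'],[[446.2,235.6]],0.005), 'side', plane(c['side'],[[190+370/8,130+252/8]],0.007))
# beak: tip z .072
print('beak scene',plane(c['scene'],[[380+515/8,195+230/8]],.072),'head',plane(c['scene'],[[380+578/8,195+195/8]],.072))
print('orange',plane(c['scene'],[[380+150/8,195+350/8]],.005))
print('glue',plane(c['scene'],[[394,188]],.0),'refl',plane(c['scene'],[[331,238]],.0),'light',plane(c['scene'],[[182,245]],0.))
for n,p in [('refl top l',[313,210]),('refl top r',[353,210])]: print(n,plane(c['scene'],[p],.111))
for n,p in [('light top l',[145,192]),('light r',[187,188])]: print(n,plane(c['scene'],[p],.215))
w=cv2.imread('pics/wrist0.png')
hsv=cv2.cvtColor(w,cv2.COLOR_BGR2HSV)
m=((hsv[...,1]<40)&(hsv[...,2]>90)&(hsv[...,2]<190)).astype(np.uint8)*255
m[:150]=0;m[270:]=0;m[:,:310]=0;m[:,415:]=0
m=cv2.morphologyEx(m,cv2.MORPH_OPEN,np.ones((3,3)))
m=cv2.morphologyEx(m,cv2.MORPH_CLOSE,np.ones((7,7)))
cs,_=cv2.findContours(m,0,1);k=max(cs,key=cv2.contourArea)
P=plane(c['wrist'],cv2.convexHull(k).reshape(-1,2),.022)[:,:2]
print(cv2.boundingRect(k))
# circle fit
A=np.c_[2*P,np.ones(len(P))];s=np.linalg.lstsq(A,(P**2).sum(1),rcond=None)[0]
print('stand',s[:2],np.sqrt(s[2]+s[:2]@s[:2]))
cv2.imwrite('pics/c4.png',cv2.resize(w[230:300,190:290],(800,560),interpolation=cv2.INTER_CUBIC))
E
```

```text
wcam [0.54965486 0.06943524 0.37379415]
bird scene [[0.50977363 0.44393946 0.005     ]] side [[0.49707553 0.42947854 0.007     ]]
beak scene [[0.52346127 0.42010973 0.072     ]] head [[0.5079412  0.44112552 0.072     ]]
orange [[0.53193478 0.32127807 0.005     ]]
glue [[0.35625859 0.31789899 0.        ]] refl [[0.54378092 0.1490321  0.        ]] light [[ 0.60525748 -0.22822489  0.        ]]
refl top l [[0.54418096 0.09787583 0.111     ]]
refl top r [[0.53439791 0.19290551 0.111     ]]
light top l [[ 0.61346969 -0.2704222   0.215     ]]
light r [[ 0.59272522 -0.18066779  0.215     ]]
(322, 169, 82, 81)
stand [ 0.65141065 -0.03147493] 0.049574799065685106
```

View pics/c4.png

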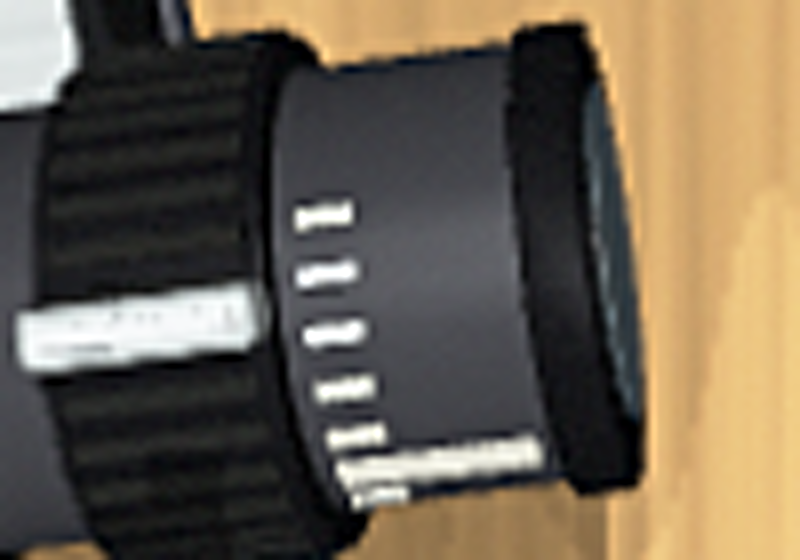

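Run:
```python
from h import *
from scipy.optimize import least_squares
c=json.load(open('cal0.json'))['wrist']
R=np.array([(352,213),(357,271),(365,331),(374,385),(385,433),(540,450),(408,494)])/8+[190,230]
L=np.array([(297,219),(300,277),(306,337),(317,392),(329,439),(342,472),(355,499)])/8+[190,230]
rd=np.array([(256,318),(22,343)])/8+[190,230]
off=[.5-.0625*8/2-0.4375,]*2
st=np.array([.65141,-.03147])
def pts(p):
    x,y,yaw,a,q=p
    f=np.array([np.cos(yaw),np.sin(yaw),0]);r=np.array([np.sin(yaw),-np.cos(yaw),0]);u=np.array([0,0,1.])
    o=np.array([x,y,.125]);out=[]
    for e in (1,0):
        for i in range(7):
            t=i*.24-.72; ln=.021 if i==5 else .006
            out.append(o+f*(a+e*ln)+.0247*(np.sin(t)*r+np.cos(t)*u))
    t=q-.72
    for s in (.012,-.012): out.append(o+f*s+.035*(np.sin(t)*r+np.cos(t)*u))
    return np.array(out),o,f,r
obs=np.r_[R,L,rd]
def res(p):
    P,o,f,r=pts(p)
    return np.r_[(proj(c,P)-obs).ravel(), ((st-o[:2])@r[:2])/.001*1.0]
s=least_squares(res,[.48,-.03,0,.013,.48])
print(s.x, np.degrees(s.x[2]), np.abs(s.fun).max(), s.fun[-1]); print(s.fun[:-1].reshape(-1,2).round(1).tolist())
P,o,f,r=pts(s.x); print('dist',(st-o[:2])@f[:2])
```

```text
[ 0.4965649  -0.05495522  0.14912733  0.01405607  0.33868143] 8.544366392467847 0.403969536314321 -0.2184221577540517
[[0.0, 0.1], [-0.0, 0.0], [-0.1, -0.2], [0.0, -0.1], [0.1, -0.2], [-0.0, -0.1], [0.3, -0.3], [-0.3, 0.3], [-0.1, 0.2], [0.1, -0.0], [-0.0, -0.1], [-0.0, -0.1], [-0.0, 0.4], [0.0, -0.0], [0.3, -0.4], [-0.3, 0.4]]
dist 0.15661581459111865
```

Run:
```python
from h import *
c=json.load(open('cal0.json'))['wrist']
w=cv2.imread('pics/wrist0.png')
x,y,yaw=.49656,-.05496,.14913
f=np.array([np.cos(yaw),np.sin(yaw),0]);r=np.array([np.sin(yaw),-np.cos(yaw),0]);u=np.array([0,0,1.])
o=np.array([x,y,.125])
im=cv2.resize(w[230:300,190:290],(800,560),interpolation=cv2.INTER_CUBIC)
for q,col in ((.24,(0,0,255)),(.48,(0,255,0))):
    t=q-.72;e=np.sin(t)*r+np.cos(t)*u;g=np.cos(t)*r-np.sin(t)*u
    for R in (.029,.035):
        P=[o+f*a+e*R+g*b for a,b in ((-.012,-.003),(.012,-.003),(.012,.003),(-.012,.003))]
        p=((proj(c,P)-[190,230]+.5)*8-.5).astype(int)
        cv2.polylines(im,[p.reshape(-1,1,2)],True,col,1 if R<.03 else 2)
for a in (-.012,.012,.044):
  for R in (.029 if a<.02 else .0265,):
    P=[o+f*a+R*(np.sin(t)*r+np.cos(t)*u) for t in np.linspace(-1.6,1.6,40)]
    cv2.polylines(im,[((proj(c,P)-[190,230]+.5)*8-.5).astype(int).reshape(-1,1,2)],False,(255,255,0),1)
cv2.imwrite('pics/c5.png',im)
```

```text
(no output)
```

View pics/c5.png

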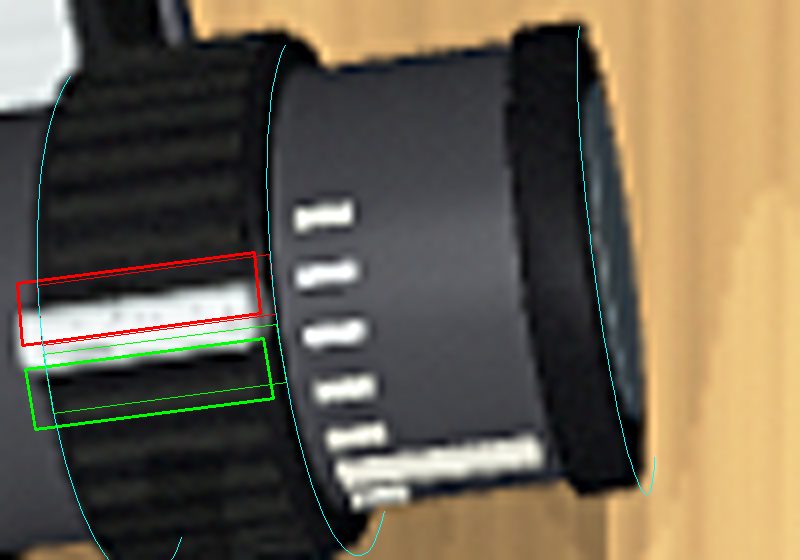

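Request:
{"name": "servo_tool", "arguments": {
  "moves": [
    [[0,0,0,-2.5,-1.5,0,8.5],[0,0,0,-2.5,-1.5,0,8.5],[0,0,0,0,0,0,8.5]]
  ]
}}

```text
time: 0.4
ee_pos: [0.519, -0.0503, 0.229]
tcp_rot: [-179.8, -0.0, 90.2]
wrist_force: [-0.5, -0.3, 0.2]
opening: 0.0849
```

Run:
```python
from h import *
from workcell import bot, imaging
o=bot.get_obs();print(o['time'],o['ee_pos'],o['tcp_rot'],np.abs(o['qd']).max())
c=imaging.calibration('wrist');w=imaging.camera('wrist');c={k:np.array(v).tolist() for k,v in c.items()}
json.dump(c,open('cal1.json','w'));cv2.imwrite('pics/wrist1.png',w)
```

```text
0.4 [ 0.5190225  -0.05028735  0.22904525] [-1.79785379e+02 -1.26286620e-02  9.01998058e+01] 2.657418035546003
```

View pics/wrist1.png

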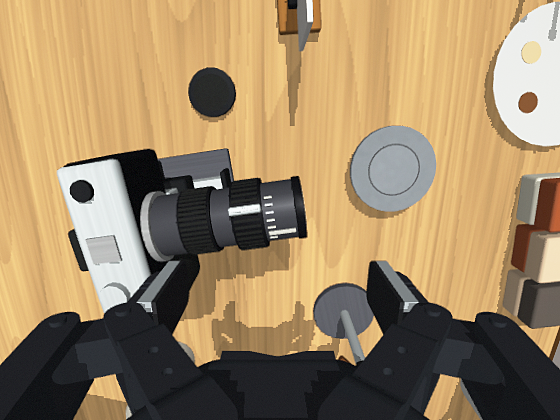

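Run:
```python
from h import *
w=cv2.imread('pics/wrist1.png')
im=cv2.resize(w[165:265,170:310],(784,560),interpolation=cv2.INTER_CUBIC)
cv2.imwrite('pics/c6.png',im)
c=json.load(open('cal1.json'))
hsv=cv2.cvtColor(w,cv2.COLOR_BGR2HSV)
m=((hsv[...,1]<40)&(hsv[...,2]>90)&(hsv[...,2]<190)).astype(np.uint8)*255
m[:115]=0;m[225:]=0;m[:,:335]=0;m[:,450:]=0
m=cv2.morphologyEx(m,cv2.MORPH_OPEN,np.ones((3,3)));m=cv2.morphologyEx(m,cv2.MORPH_CLOSE,np.ones((7,7)))
cs,_=cv2.findContours(m,0,1);k=max(cs,key=cv2.contourArea)
P=plane(c,cv2.convexHull(k).reshape(-1,2),.022)[:,:2]
A=np.c_[2*P,np.ones(len(P))];s=np.linalg.lstsq(A,(P**2).sum(1),rcond=None)[0]
print('stand',s[:2],np.sqrt(s[2]+s[:2]@s[:2]),cv2.boundingRect(k))
```

```text
stand [ 0.65110956 -0.03147813] 0.04952263264788199 (351, 127, 84, 84)
```

View pics/c6.png

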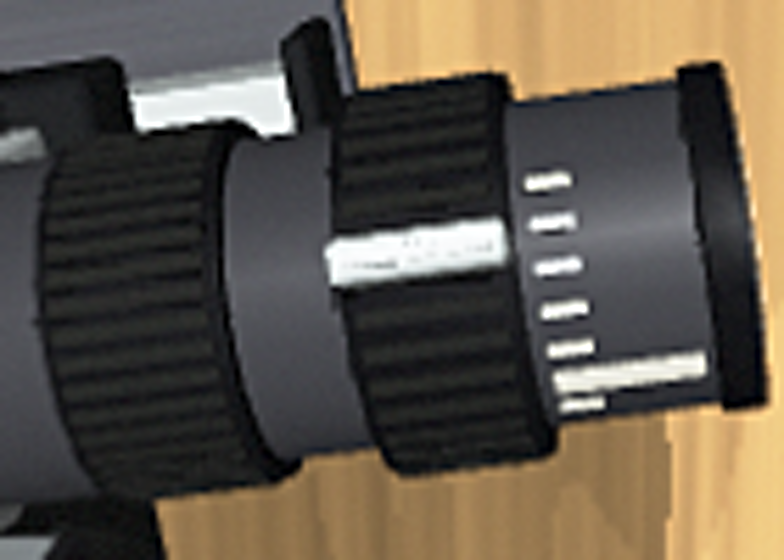

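```bash
cat > fit.py <<'E'
from h import *
from scipy.optimize import least_squares
c0=json.load(open('cal0.json'))['wrist'];c1=json.load(open('cal1.json'))
R0=np.array([(352,213),(357,271),(365,331),(374,385),(385,433),(540,450),(408,494)])
L0=np.array([(297,219),(300,277),(306,337),(317,392),(329,439),(342,472),(355,499)])
R1=np.array([(571,179),(577,221),(582,264),(588,307),(594,345),(706,363),(605,402)])
L1=np.array([(525,184),(530,225),(535,270),(542,313),(548,352),(555,383),(560,406)])
d0=np.array([(258,318),(20,343)]);d1=np.array([(505,239),(329,262)])
o0=(np.r_[R0,L0,d0]+.5)/8-.5+[190,230]; o1=(np.r_[R1,L1,d1]+.5)/5.6-.5+[170,165]
st=np.array([.6513,-.03147])
def pts(p):
    x,y,z,yaw,a,q=p
    f=np.array([np.cos(yaw),np.sin(yaw),0]);r=np.array([np.sin(yaw),-np.cos(yaw),0]);u=np.array([0,0,1.])
    o=np.array([x,y,z]);out=[]
    for e in (1,0):
        for i in range(7):
            t=i*.24-.72; ln=.021 if i==5 else .006
            out.append(o+f*(a+e*ln)+.0247*(np.sin(t)*r+np.cos(t)*u))
    t=q-.72
    for s in (.012,-.012): out.append(o+f*s+.035*(np.sin(t)*r+np.cos(t)*u))
    return np.array(out),o,f,r
def res(p,use=(0,1)):
    P,o,f,r=pts(p)
    e=[]
    if 0 in use:e.append((proj(c0,P)-o0).ravel())
    if 1 in use:e.append((proj(c1,P)-o1).ravel())
    return np.r_[tuple(e)]
for use in ((0,),(1,),(0,1)):
    s=least_squares(res,[.49,-.05,.125,0.1,.013,.48],args=(use,))
    P,o,f,r=pts(s.x)
    print(use,s.x.round(4),np.degrees(s.x[3]),'max',np.abs(s.fun).max(),'stand off',(st-o[:2])@r[:2],'dist',(st-o[:2])@f[:2])
E
python3 fit.py
```

```text
(0,) [ 0.4962 -0.0543  0.1253  0.1392  0.0141  0.3439] 7.973763405989331 max 0.38615250532484424 stand off -0.001054955665673371 dist 0.15678341158188683
(1,) [ 0.4961 -0.0542  0.1255  0.1421  0.0143  0.3411] 8.144129842094303 max 0.5607423001245593 stand off -0.0004995051081588583 dist 0.15689438806142553
(0, 1) [ 0.4961 -0.0542  0.1255  0.1408  0.0142  0.3426] 8.067722451862933 max 0.7059401724418422 stand off -0.0006872491368316282 dist 0.15680353151183893
```

```bash
cat >> fit.py <<'E'
x=s.x
def overlay(c,w,box,k,x,name):
    P,o,f,r=pts(x);u=np.array([0,0,1.])
    x0,y0,x1,y1=box
    im=cv2.resize(w[y0:y1,x0:x1],None,fx=k,fy=k,interpolation=cv2.INTER_CUBIC)
    def D(Q,col,cl=False): cv2.polylines(im,[((proj(c,Q)-[x0,y0]+.5)*k-.5).astype(int).reshape(-1,1,2)],cl,col,1)
    for a,R in ((-.012,.029),(.012,.029),(.044,.0265),(-.054,.0275),(-.028,.0275),(.012,.0245)):
        D([o+f*a+R*(np.sin(t)*r+np.cos(t)*u) for t in np.linspace(-2,2,40)],(255,255,0))
    for q,col in ((.24,(0,0,255)),(.48,(0,255,0))):
        t=q-.72;e=np.sin(t)*r+np.cos(t)*u;g=np.cos(t)*r-np.sin(t)*u
        D([o+f*a+e*.035+g*b for a,b in ((-.012,-.003),(.012,-.003),(.012,.003),(-.012,.003))],col,True)
    cv2.imwrite(name,im)
overlay(c1,cv2.imread('pics/wrist1.png'),(170,165,310,265),5.6,x,'pics/c7.png')
E
python3 fit.py >/dev/null
```

```text
(no output)
```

View pics/c7.png

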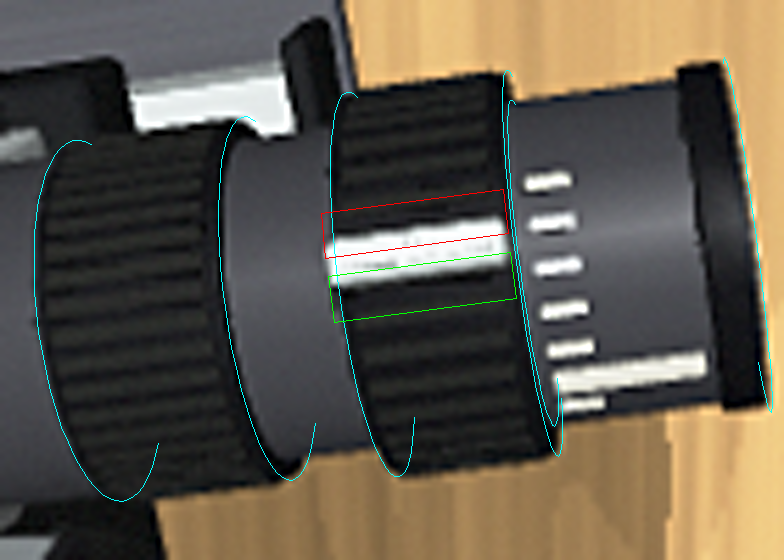

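Request:
{"name": "servo_tool", "arguments": {
  "moves": [
    [[0,0,0,3.9,0,0,8.5],[0,0,0,4,0,0,8.5],[0,0,0,4,0,0,8.5],[0,0,0,4,0,0,8.5],[0,0,0,4,0,0,8.5],[0,0,0,4,0,0,8.5],[0,0,0,4,0,0,8.5],[0,0,0,4,0,0,8.5],[0,0,0,4,0,0,8.5],[0,0,0,4,0,0,8.5],[0,0,0,3,0,0,8.5],[0,0,0,0,0,0,8.5]]
  ]
}}

```text
time: 1.45
ee_pos: [0.5187, 0.3993, 0.2243]
tcp_rot: [-179.7, -0.1, 89.8]
wrist_force: [0.7, 0.5, 0.2]
opening: 0.0853
```

```bash
cat > look.py <<'E'
import sys
from h import *
from workcell import bot, imaging
n=sys.argv[1]
o=bot.get_obs();print(o['time'],o['ee_pos'],o['tcp_rot'],np.abs(o['qd']).max(),o['wrist_force'],o['opening'])
c=imaging.calibration('wrist');w=imaging.camera('wrist');c={k:np.array(v).tolist() for k,v in c.items()}
json.dump(c,open('cal%s.json'%n,'w'));cv2.imwrite('pics/wrist%s.png'%n,w)
E
python3 look.py 2
```

```text
1.45 [0.51866448 0.39930604 0.22425743] [-1.79701192e+02 -7.84193893e-02  8.97680589e+01] 1.3036840818460125 [0.73150763 0.49134033 0.225588  ] 0.08531722962448675
```

View pics/wrist2.png

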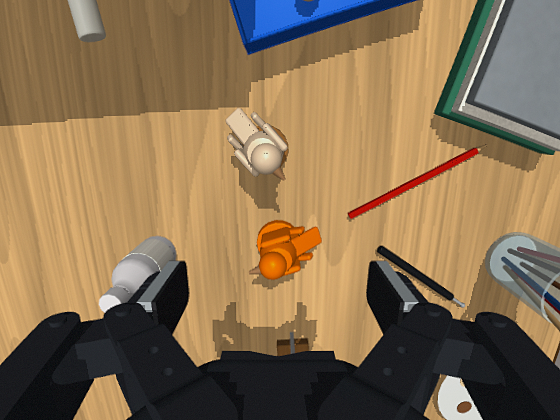

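Run:
```python
from h import *
w=cv2.imread('pics/wrist2.png')
cv2.imwrite('pics/c8.png',cv2.resize(w[100:200,210:320],(660,600),interpolation=cv2.INTER_CUBIC))
```

```text
(no output)
```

View pics/c8.png

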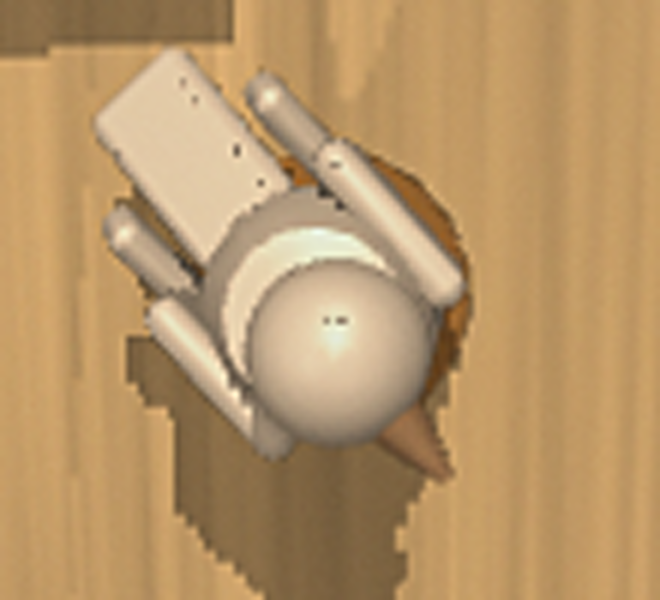

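Run:
```python
from h import *
c=json.load(open('cal2.json'))
def g(p,z): return plane(c,(np.array(p)+.5)/6-.5+[210,100],z)[:,:2]
h=g([(338,352)],.071)[0];b=g([(448,478)],.072)[0]
w=g([(335,155),(452,285),(160,312),(272,445)],.058)
print('head',h,'beak',b, 'yaw',np.degrees(np.arctan2(*(b-h)[::-1])),np.linalg.norm(b-h))
for a,e in ((0,1),(2,3)): d=w[e]-w[a];print(np.degrees(np.arctan2(d[1],d[0])),np.linalg.norm(d))
print('wingmid',w.mean(0),w.tolist())
t=g([(175,50),(97,122)],.045);print('tail mid',t.mean(0))
T=np.array(c['camera_from_world']);print(-T[:3,:3].T@T[:3,3])
```

```text
head [0.50674665 0.43622378] beak [0.52436237 0.41594892] yaw -49.01439661063139 0.026858579672873157
-47.68617057813111 0.028331390924250598
-50.960530310921094 0.028800560848980243
wingmid [0.50069901 0.443318  ] [[0.5061287995831596, 0.46671751997608174], [0.525201237477435, 0.4457673451684168], [0.4766628999790353, 0.4415784326237925], [0.49480309448149806, 0.4192086841086966]]
tail mid [0.47217664 0.47814303]
[0.51937837 0.46852269 0.36740865]
```

Request:
{"name": "servo_tool", "arguments": {
  "moves": [
    [[0,0,0,2.1,-0.8,0,8.5],[0,0,0,2.1,-0.8,0,8.5],[0,0,-0.12,0,0,0,8.5],[0,0,-0.12,0,0,0,8.5],[0,0,-0.12,0,0,0,8.5],[0,0,-0.12,0,0,0,8.5],[0,0,-0.12,0,0,0,8.5],[0,0,-0.12,0,0,0,8.5],[0,0,0,0,0,0,8.5]]
  ]
}}

```text
time: 2.25
ee_pos: [0.5021, 0.4383, 0.2226]
tcp_rot: [-179.5, -0.2, 132.5]
wrist_force: [0.5, -1.8, 0.1]
opening: 0.085
```

```bash
cat > to.py <<'E'
import sys
from h import *
from workcell import bot
from scipy.spatial.transform import Rotation as Ro
# args: x y z roll pitch yaw target -> remaining in tool axes
o=bot.get_obs();a=[float(v) for v in sys.argv[1:7]]
R=Ro.from_euler('xyz',o['tcp_rot'],degrees=True);Rt=Ro.from_euler('xyz',a[3:],degrees=True)
print('t',round(o['time'],2),'pos',o['ee_pos'].round(4),'rot',o['tcp_rot'].round(2),'q',o['q'].round(1),'F',o['wrist_force'].round(1),'M',o['torque'].round(2),'open',round(o['opening'],4))
print('shift cm',((R.inv().apply(np.array(a[:3])-o['ee_pos']))*100).round(2),'turn',(R.inv()*Rt).as_rotvec().round(3))
E
python3 to.py .5032 .4405 .024 180 0 131; python3 look.py 3
```

```text
t 2.25 pos [0.5021 0.4383 0.2226] rot [-179.53   -0.18  132.55] q [41.  22.4 29.9 98.   0.2 88.5] F [ 0.5 -1.8  0.1] M [-0.05  0.   -0.05] open 0.085
shift cm [ 0.03  0.39 19.86] turn [-0.008 -0.003  0.027]
2.25 [0.50209195 0.43828789 0.22257698] [-1.79533317e+02 -1.75015315e-01  1.32548975e+02] 8.689298495813498 [ 0.4787171  -1.80513086  0.10717242] 0.0849919787507747
```

View pics/wrist3.png

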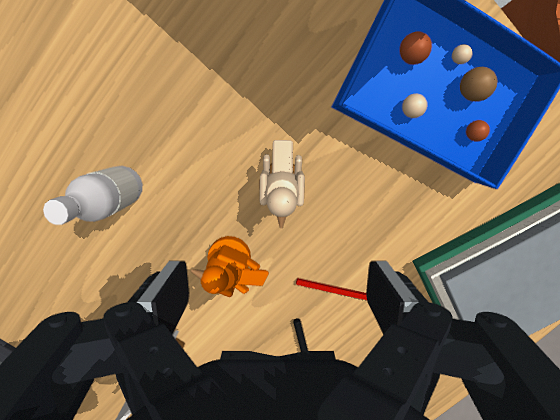

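Run:
```python
from h import *
w=cv2.imread('pics/wrist3.png')
cv2.imwrite('pics/c9.png',cv2.resize(w[130:240,230:340],(660,660)[:2],interpolation=cv2.INTER_CUBIC)[:600])
```

```text
(no output)
```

View pics/c9.png

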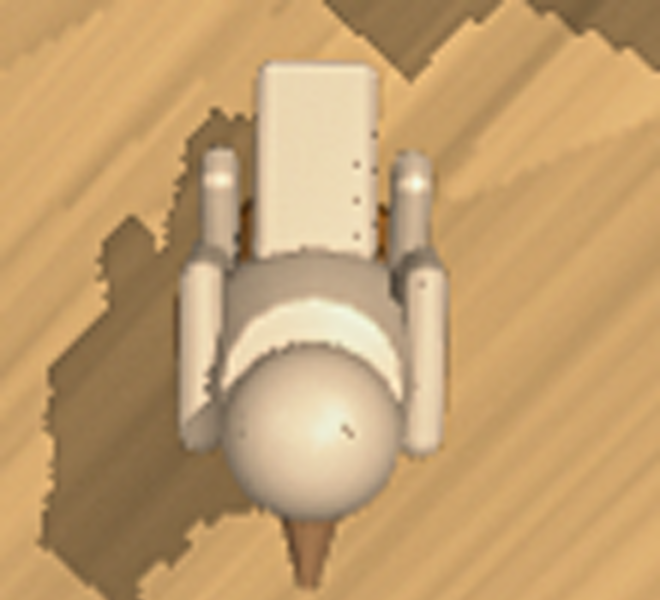

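Run:
```python
from h import *
c=json.load(open('cal3.json'))
def g(p,z): return plane(c,(np.array(p)+.5)/6-.5+[230,130],z)[:,:2]
h=g([(312,430)],.071)[0];b=g([(308,587)],.072)[0]
w=g([(183,265),(183,440),(444,265),(441,440)],.058)
print('head',h,'beak',b,'yaw hb',np.degrees(np.arctan2(*(b-h)[::-1])))
for a,e in ((0,1),(2,3)): d=w[e]-w[a];print(np.degrees(np.arctan2(d[1],d[0])),np.linalg.norm(d))
print('wingmid',w.mean(0), 'width',np.linalg.norm(w[0]-w[2]))
y=np.radians(-48.5);print('axis from beak',b-.032*np.array([np.cos(y),np.sin(y)]))
```

```text
head [0.50662119 0.43636066] beak [0.52447396 0.41606181] yaw hb -48.668481998123276
-48.30509505786925 0.030417100084902015
-47.11975705473903 0.03038380440995763
wingmid [0.49985379 0.4439449 ] width 0.04391778944946302
axis from beak [0.50327012 0.4400284 ]
```

Request:
{"name": "servo_tool", "arguments": {
  "moves": [
    [[-0.008,-0.003,0.013,0,0.3,0,8.5],[0,0,0,0,0,3,8.5],[0,0,0,0,0,3,8.5],[0,0,0,0,0,3,8.5],[0,0,0,0,0,0,8.5]]
  ]
}}

```text
time: 2.72
ee_pos: [0.5065, 0.4399, 0.1323]
tcp_rot: [179.6, 0.1, 129.9]
wrist_force: [-1.1, -1.6, -1.7]
opening: 0.0849
```

```bash
python3 to.py .5030 .4403 .021 180 0 131.8
```

```text
t 2.72 pos [0.5065 0.4399 0.1323] rot [1.7956e+02 5.0000e-02 1.2988e+02] q [41.  20.6 17.5 86.5 -0.1 91.1] F [-1.1 -1.6 -1.7] M [-0.01  0.07  0.01] open 0.0849
shift cm [ 0.27 -0.33 11.13] turn [ 0.008  0.001 -0.033]
```

Request:
{"name": "servo_tool", "arguments": {
  "moves": [
    [[0.008,0.001,-0.03,0.25,-0.3,2,8.5],[0,0,0,0,0,2,8.5],[0,0,0,0,0,0,8.5]]
  ]
}}

```text
time: 2.97
ee_pos: [0.5032, 0.4396, 0.0942]
tcp_rot: [179.9, 0.0, 131.0]
wrist_force: [-0.1, 0.3, -0.4]
opening: 0.0853
```

```bash
python3 to.py .5030 .4403 .021 180 0 131.8;python3 look.py 4
```

```text
t 2.97 pos [0.5032 0.4396 0.0942] rot [1.7992e+02 2.0000e-02 1.3104e+02] q [41.1 20.7 13.4 82.7 -0.  90.1] F [-0.1  0.3 -0.4] M [-0.05  0.07  0.01] open 0.0853
shift cm [0.07 0.02 7.32] turn [ 0.001  0.    -0.013]
2.9667 [0.50323182 0.43961594 0.09416395] [1.79919990e+02 2.08067003e-02 1.31040582e+02] 3.8880287020762747 [-0.10967566  0.29538945 -0.40443699] 0.0853137478423673
```

View pics/wrist4.png

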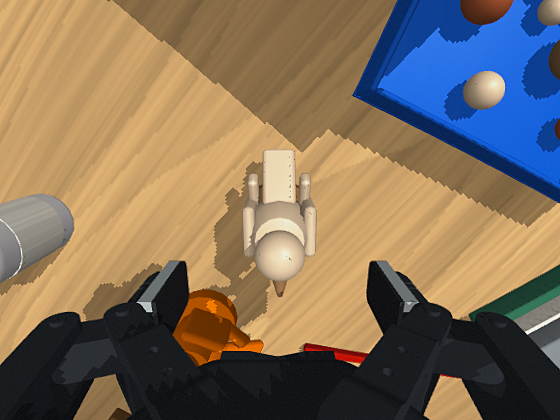

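Request:
{"name": "servo_tool", "arguments": {
  "moves": [
    [[0,0,-0.012,0.07,0,2,8.5],[0,0,0,0,0,2,8.5],[0,0,0,0,0,2,8.5],[0,0,0,0,0,0.8,8.5],[0,0,0,0,0,0,8.5]]
  ]
}}

```text
time: 3.43
ee_pos: [0.5084, 0.4444, 0.0405]
tcp_rot: [178.9, 0.0, 131.3]
wrist_force: [-0.5, 0.3, -0.2]
opening: 0.085
```

```bash
python3 to.py .5030 .4403 .021 180 0 131.8;python3 look.py 5
```

```text
t 3.43 pos [0.5084 0.4444 0.0405] rot [1.7892e+02 4.0000e-02 1.3125e+02] q [41.2 21.4  8.5 75.9 -0.  89.9] F [-0.5  0.3 -0.2] M [-0.    0.01  0.05] open 0.085
shift cm [ 0.04 -0.71  1.94] turn [ 0.019  0.001 -0.01 ]
3.4333 [0.50836177 0.4444329  0.04052184] [1.78916835e+02 3.98458844e-02 1.31250571e+02] 1.9490089141819904 [-0.50131752  0.32058458 -0.16478745] 0.08497346767145945
```

View pics/wrist5.png

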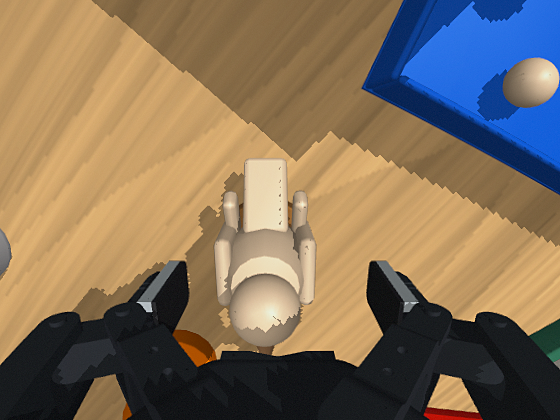

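Request:
{"name": "servo_tool", "arguments": {
  "moves": [
    [[0.019,0.001,-0.01,0.04,-0.6,0.8,8.5],[0,0,0,0,0,0.7,8.5],[0,0,0,0,0,0,8.5]]
  ]
}}

```text
time: 3.73
ee_pos: [0.5053, 0.4422, 0.0306]
tcp_rot: [179.7, -0.0, 131.8]
wrist_force: [-0.7, -0.7, 0.8]
opening: 0.0851
```

```bash
python3 to.py .5030 .4403 .021 180 0 131.8
```

```text
t 3.73 pos [0.5053 0.4422 0.0306] rot [ 1.7971e+02 -1.0000e-02  1.3183e+02] q [41.2 22.   8.1 75.8  0.  89.4] F [-0.7 -0.7  0.8] M [ 0.02  0.03 -0.03] open 0.0851
shift cm [ 0.01 -0.31  0.96] turn [ 0.005 -0.     0.   ]
```

Request:
{"name": "servo_tool", "arguments": {
  "moves": [
    [[0.005,0,0,0,-0.3,0.9,8.5],[0,0,0,0,0,0,8.5],[0,0,0,0,0,0,8.5]]
  ]
}}

```text
time: 3.98
ee_pos: [0.5034, 0.4405, 0.0219]
tcp_rot: [179.9, -0.0, 131.8]
wrist_force: [0.3, -0.1, 0.3]
opening: 0.0846
```

```bash
python3 to.py .5030 .4403 .021 180 0 131.8
```

```text
t 3.98 pos [0.5034 0.4405 0.0219] rot [ 1.7994e+02 -1.0000e-02  1.3181e+02] q [41.2 22.1  7.2 75.1  0.  89.4] F [ 0.3 -0.1  0.3] M [ 0.01 -0.04  0.  ] open 0.0846
shift cm [ 0.01 -0.04  0.09] turn [ 0.001 -0.     0.   ]
```

Well placed; now I close with moderate force.

Request:
{"name": "servo_tool", "arguments": {
  "moves": [
    [[0,0,0,0,0,0,6.5],[0,0,0,0,0,0,5.5],[0,0,0,0,0,0,5.0],[0,0,0,0,0,0,4.6],[0,0,0,0,0,0,4.2],[0,0,0,0,0,0,4.2],[0,0,0,0,0,0,4.2],[0,0,0,0,0,0,4.2]]
  ],
  "force": 25
}}

```text
time: 4.65
ee_pos: [0.5034, 0.4405, 0.0223]
tcp_rot: [179.9, -0.0, 131.8]
wrist_force: [0.4, 0.1, -0.6]
opening: 0.0456
```

```bash
python3 to.py .5030 .4403 .021 180 0 131.8; python3 look.py 6
```

```text
t 4.65 pos [0.5034 0.4405 0.0223] rot [ 1.7993e+02 -1.0000e-02  1.3180e+02] q [41.2 22.   7.2 75.1  0.  89.4] F [ 0.4  0.1 -0.6] M [ 0.02  0.03 -0.03] open 0.0456
shift cm [ 0.01 -0.05  0.13] turn [ 0.001 -0.     0.   ]
4.65 [0.50340221 0.44052922 0.02225408] [ 1.79929918e+02 -1.11448852e-02  1.31803116e+02] 0.09109811099361916 [ 0.41775129  0.10883667 -0.64036809] 0.04558823153978085
```

View pics/wrist6.png

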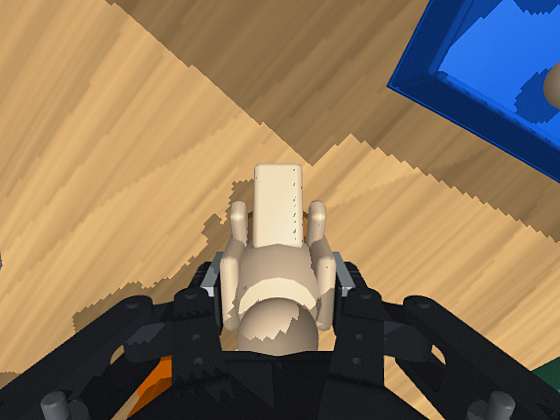

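Request:
{"name": "servo_tool", "arguments": {
  "moves": [
    [[0,0,0,0,0,-0.5,4.2],[0,0,0,0,0,-1,4.2],[0,0,0,0,0,-2,4.2],[0,0,0,0,0,-2,4.2],[0,0,0,0,0,-2,4.2],[0,0,0,0,0,-2,4.2],[0,0,0,0,0,-2,4.2],[0,0,0,0,0,-2,4.2],[0,0,0,0,0,-2,4.2],[0,0,0,0,0,-2,4.2],[0,0,0,0,0,0,4.2]]
  ],
  "force": 40
}}

```text
time: 5.62
ee_pos: [0.5014, 0.4387, 0.2108]
tcp_rot: [-179.9, -0.0, 131.8]
wrist_force: [0.9, -0.1, -1.6]
opening: 0.0457
```

```bash
python3 to.py .651 -.031 .2 180 0 8.2
```

```text
t 5.62 pos [0.5014 0.4387 0.2108] rot [-1.7994e+02 -1.0000e-02  1.3180e+02] q [41.2 21.6 27.5 96.   0.  89.4] F [ 0.9 -0.1 -1.6] M [ 0.05 -0.05 -0.01] open 0.0457
shift cm [-44.99 -20.15   1.09] turn [-1.000e-03  1.000e-03  2.157e+00]
```

Request:
{"name": "servo_tool", "arguments": {
  "moves": [
    [[0,0,0,-2,-0.9,0,4.2],[0,0,0,-3.5,-1.57,0,4.2],[0,0,0,-3.6,-1.6,0,4.2],[0,0,0,-3.6,-1.6,0,4.2],[0,0,0,-3.6,-1.6,0,4.2],[0,0,0,-3.6,-1.6,0,4.2],[0,0,0,-3.6,-1.6,0,4.2],[0,0,0,-3.6,-1.6,0,4.2],[0,0,0,-3.6,-1.6,0,4.2],[0,0,0,-3.6,-1.6,0,4.2],[0,0,0,-3.6,-1.6,0,4.2],[0,0,0,-2,-0.9,0,4.2]]
  ]
}}

```text
time: 6.62
ee_pos: [0.6372, 0.0104, 0.2078]
tcp_rot: [-180.0, -0.1, 132.4]
wrist_force: [0.8, 0.5, -2.0]
opening: 0.0453
```

```bash
python3 to.py .651 -.031 .2 180 0 8.2
```

```text
t 6.62 pos [0.6372 0.0104 0.2078] rot [-1.7999e+02 -1.2000e-01  1.3244e+02] q [ 0.9 17.1 21.5 94.5  0.1 48.5] F [ 0.8  0.5 -2. ] M [ 0.01 -0.06 -0.04] open 0.0453
shift cm [-3.99 -1.78  0.77] turn [-2.000e-03 -1.000e-03  2.168e+00]
```

Request:
{"name": "servo_tool", "arguments": {
  "moves": [
    [[0,0,0.06,-2,-0.9,0,4.2],[0,0,0.12,-1,-0.5,0,4.2],[0,0,0.12,0,0,0,4.2],[0,0,0.12,0,0,0,4.2],[0,0,0.12,0,0,0,4.2],[0,0,0.12,0,0,0,4.2],[0,0,0.12,0,0,0,4.2],[0,0,0.12,0,0,0,4.2],[0,0,0.12,0,0,0,4.2],[0,0,0.12,0,0,0,4.2],[0,0,0.12,0,0,0,4.2],[0,0,0.12,0,0,0,4.2]]
  ]
}}

```text
time: 7.62
ee_pos: [0.6448, -0.0325, 0.2007]
tcp_rot: [-179.5, 0.4, 50.2]
wrist_force: [-0.0, -0.2, -1.9]
opening: 0.0455
```

```bash
python3 to.py .651 -.031 .2 180 0 8.2
```

```text
t 7.62 pos [ 0.6448 -0.0325  0.2007] rot [-179.5     0.37   50.17] q [ -2.9  18.8  22.8  94.6   0.  127. ] F [-0.  -0.2 -1.9] M [ 0.05 -0.03 -0.02] open 0.0455
shift cm [0.51 0.38 0.06] turn [-0.006  0.009  0.732]
```

Request:
{"name": "servo_tool", "arguments": {
  "moves": [
    [[0,0,0.12,0.3,0,0,4.2],[0,0,0.12,0.2,0.3,0,4.2],[0,0,0.12,0,0,0,4.2],[0,0,0.12,0,0,0,4.2],[0,0,0.12,0,0,0,4.2],[-0.004,0.004,0.08,0,0,0,4.2],[0,0,0,0,0,0,4.2],[0,0,0,0,0,0,4.2]]
  ]
}}

```text
time: 8.28
ee_pos: [0.6484, -0.0309, 0.1969]
tcp_rot: [180.0, 0.7, 9.3]
wrist_force: [-0.0, 0.3, -2.0]
opening: 0.0458
```

```bash
python3 to.py .651 -.0315 .2 180 0 8.2; python3 look.py 7
```

```text
t 8.28 pos [ 0.6484 -0.0309  0.1969] rot [179.99   0.67   9.29] q [ -2.7  19.3  23.   94.4  -0.2 168. ] F [-0.   0.3 -2. ] M [ 0.02 -0.04  0.  ] open 0.0458
shift cm [ 0.24  0.1  -0.31] turn [0.    0.012 0.019]
8.2833 [ 0.64843266 -0.03086616  0.19689938] [179.98754998   0.66914748   9.29354327] 1.296145888410446 [-0.04203786  0.26032523 -1.9558218 ] 0.045785254786370126
```

View pics/wrist7.png

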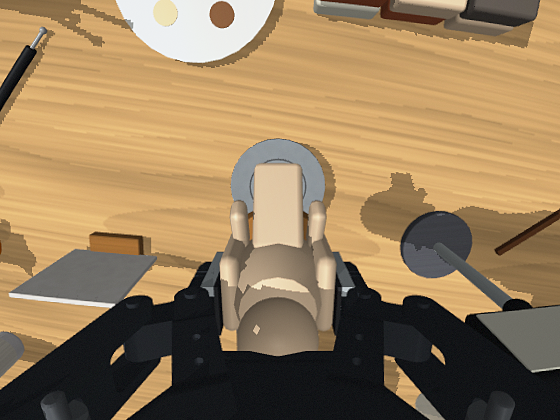

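Request:
{"name": "servo_tool", "arguments": {
  "moves": [
    [[0,0.012,0.019,0.2,0.1,1,4.2],[0,0,0,0,0,2,4.2],[0,0,0,0,0,2,4.2],[0,0,0,0,0,2,4.2],[0,0,0,0,0,2,4.2],[0,0,0,0,0,1,4.2],[0,0,0,0,0,0,4.2],[0,0,0,0,0,0,4.2]]
  ]
}}

```text
time: 9.0
ee_pos: [0.6506, -0.0317, 0.094]
tcp_rot: [180.0, -0.1, 9.3]
wrist_force: [-0.1, 0.5, -0.6]
opening: 0.0452
```

```bash
python3 to.py .651 -.0315 .0443 180 0 8.2
```

```text
t 9.0 pos [ 0.6506 -0.0317  0.094 ] rot [ 1.7999e+02 -1.4000e-01  9.3000e+00] q [ -2.8  18.2  10.3  81.9   0.  167.9] F [-0.1  0.5 -0.6] M [0.01 0.04 0.01] open 0.0452
shift cm [ 0.03 -0.01  4.97] turn [ 0.    -0.002  0.019]
```

Request:
{"name": "servo_tool", "arguments": {
  "moves": [
    [[0,-0.002,0.019,0,0,1.5,4.2],[0,0,0,0,0,1.5,4.2],[0,0,0,0,0,1,4.2],[0,0,0,0,0,0,4.2],[0,0,0,0,0,0,4.2]]
  ]
}}

```text
time: 9.42
ee_pos: [0.653, -0.0318, 0.0551]
tcp_rot: [179.9, -0.3, 8.1]
wrist_force: [-0.1, -0.6, -1.0]
opening: 0.0459
```

```bash
python3 to.py .651 -.0315 .0443 180 0 8.2
```

```text
t 9.42 pos [ 0.653  -0.0318  0.0551] rot [179.93  -0.34   8.11] q [ -2.8  18.9   6.9  77.6  -0.  169.1] F [-0.1 -0.6 -1. ] M [-0.02  0.03 -0.02] open 0.0459
shift cm [-0.2  -0.06  1.08] turn [ 0.001 -0.006 -0.002]
```

Request:
{"name": "servo_tool", "arguments": {
  "moves": [
    [[0.001,-0.006,0,-0.2,-0.05,0.4,4.2],[0,0,0,0,0,0,4.2],[0,0,0,0,0,0.3,4.2],[0,0,0,0,0,0,4.2]]
  ]
}}

```text
time: 9.75
ee_pos: [0.6518, -0.0316, 0.0496]
tcp_rot: [180.0, -0.1, 8.1]
wrist_force: [-0.8, 0.0, -2.3]
opening: 0.0457
```

```bash
python3 to.py .651 -.0315 .0443 180 0 8.2
python3 - <<'E'
from workcell import imaging
import cv2
cv2.imwrite('pics/side8.png',imaging.camera('side'))
w=cv2.imread('pics/side8.png');cv2.imwrite('pics/c10.png',cv2.resize(w[150:300,210:360],(600,600),interpolation=cv2.INTER_CUBIC))
E
```

```text
t 9.75 pos [ 0.6518 -0.0316  0.0496] rot [ 1.7996e+02 -1.0000e-01  8.1000e+00] q [ -2.8  19.1   6.5  77.3  -0.  169.1] F [-0.8  0.  -2.3] M [-0.03 -0.01 -0.02] open 0.0457
shift cm [-0.07 -0.02  0.53] turn [ 0.001 -0.002 -0.002]
```

View pics/c10.png

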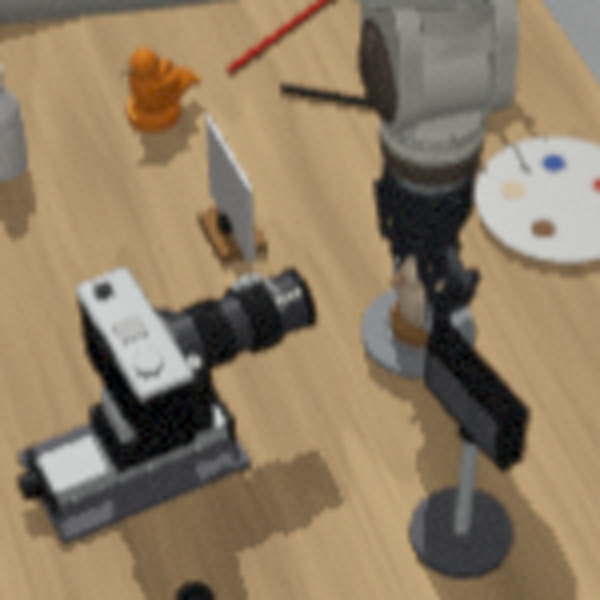

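The bird is about 5 mm above the stand at crop (410,330), with its beak towards the lens. I'll lower it slowly.

Request:
{"name": "servo_tool", "arguments": {
  "moves": [
    [[0,-0.002,0,-0.07,0,0.2,4.2],[0,0,0,0,0,0.1,4.2],[0,0,0,0,0,0.1,4.2],[0,0,0,0,0,0.05,4.2],[0,0,0,0,0,0,4.2]]
  ]
}}

```text
time: 10.22
ee_pos: [0.6517, -0.0317, 0.0461]
tcp_rot: [179.9, -0.1, 8.1]
wrist_force: [-0.1, 0.6, -2.1]
opening: 0.0454
```

```bash
python3 to.py .651 -.0315 .0443 180 0 8.2
```

```text
t 10.22 pos [ 0.6517 -0.0317  0.0461] rot [ 1.7994e+02 -1.0000e-01  8.0900e+00] q [ -2.8  19.2   6.2  76.9  -0.  169.1] F [-0.1  0.6 -2.1] M [-0.02  0.05  0.02] open 0.0454
shift cm [-0.07 -0.03  0.18] turn [ 0.001 -0.002 -0.002]
```

Request:
{"name": "servo_tool", "arguments": {
  "moves": [
    [[0,-0.002,0,-0.07,0,0.1,4.2],[0,0,0,0,0,0.06,4.2],[0,0,0,0,0,0.05,4.2],[0,0,0,0,0,0,4.2]]
  ]
}}

```text
time: 10.55
ee_pos: [0.6511, -0.0319, 0.0444]
tcp_rot: [179.9, -0.0, 8.1]
wrist_force: [0.8, -0.4, -1.9]
opening: 0.0458
```

```bash
python3 to.py .651 -.0315 .0443 180 0 8.2
```

```text
t 10.55 pos [ 0.6511 -0.0319  0.0444] rot [ 1.7993e+02 -1.0000e-02  8.0900e+00] q [-2.800e+00  1.920e+01  6.100e+00  7.680e+01 -1.000e-01  1.691e+02] F [ 0.8 -0.4 -1.9] M [ 0.03  0.01 -0.04] open 0.0458
shift cm [-0.   -0.04  0.01] turn [ 0.001 -0.    -0.002]
```

Request:
{"name": "servo_tool", "arguments": {
  "moves": [
    [[0,0,0,0,0,0.06,4.2],[0,0,0,0,0,0.06,4.2],[0,0,0,0,0,0,4.2]]
  ]
}}

```text
time: 10.8
ee_pos: [0.6512, -0.0319, 0.0443]
tcp_rot: [179.9, -0.1, 8.1]
wrist_force: [0.2, 0.7, -1.3]
opening: 0.0456
```

```bash
python3 to.py .651 -.0315 .0443 180 0 8.2
```

```text
t 10.8 pos [ 0.6512 -0.0319  0.0443] rot [ 1.7992e+02 -6.0000e-02  8.0900e+00] q [-2.800e+00  1.920e+01  6.000e+00  7.670e+01 -1.000e-01  1.691e+02] F [ 0.2  0.7 -1.3] M [0.01 0.09 0.03] open 0.0456
shift cm [-0.02 -0.04  0.  ] turn [ 0.001 -0.001 -0.002]
```

Request:
{"name": "servo_tool", "arguments": {
  "moves": [
    [[0,0,0,0,0,0.12,4.2],[0,0,0,0,0,0.1,4.2]]
  ]
}}

```text
time: 10.97
ee_pos: [0.6515, -0.0319, 0.0443]
tcp_rot: [179.9, -0.2, 8.1]
wrist_force: [-4.4, 0.1, 7.9]
opening: 0.0458
```

```bash
python3 to.py .651 -.0315 .0443 180 0 8.2
```

```text
t 10.97 pos [ 0.6515 -0.0319  0.0443] rot [ 1.7991e+02 -1.7000e-01  8.0900e+00] q [-2.800e+00  1.910e+01  5.900e+00  7.660e+01 -1.000e-01  1.691e+02] F [-4.4  0.1  7.9] M [0.11 1.08 0.05] open 0.0458
shift cm [-0.04 -0.04  0.  ] turn [ 0.001 -0.003 -0.002]
```

Request:
{"name": "servo_tool", "arguments": {
  "moves": [
    [[0,0,0,0,0,-0.05,4.2],[0,0,0,0,0,0,4.8],[0,0,0,0,0,0,5.5],[0,0,0,0,0,0,7],[0,0,0,0,0,0,8.5],[0,0,0,0,0,0,8.5],[0,0,0,0,0,0,8.5],[0,0,0,0,0,0,8.5]]
  ]
}}

```text
time: 11.63
ee_pos: [0.6519, -0.0319, 0.0441]
tcp_rot: [179.9, -0.2, 8.1]
wrist_force: [0.4, -0.3, -0.0]
opening: 0.0851
```

```bash
python3 to.py .651 -.0315 .2 180 0 8.2;python3 look.py 9
```

```text
t 11.63 pos [ 0.6519 -0.0319  0.0441] rot [179.91  -0.19   8.09] q [-2.800e+00  1.920e+01  5.900e+00  7.660e+01 -1.000e-01  1.691e+02] F [ 0.4 -0.3 -0. ] M [-0.   -0.08  0.03] open 0.0851
shift cm [ -0.03  -0.02 -15.59] turn [ 0.002 -0.003 -0.002]
11.6333 [ 0.6518938  -0.03188514  0.04406268] [179.90501025  -0.18709606   8.08921146] 0.13698708214951438 [ 0.36281867 -0.25414836 -0.02963595] 0.08509771362981475
```

View pics/wrist9.png

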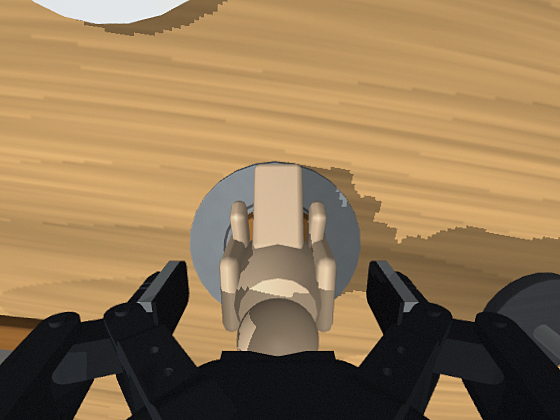

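Request:
{"name": "servo_tool", "arguments": {
  "moves": [
    [[0,0,0,0,0,-1,8.5],[0,0,0,0,0,-1.5,8.5],[0,0,0,0,0,-2,8.5],[0,0,0,0,0,-2.5,8.5],[0,0,0,0,0,-2.5,8.5],[0,0,0,0,0,-3,8.5],[0,0,0,0,0,-3,8.5],[0,0,0,0,0,-3,8.5],[0,0,0,0,0,-1,8.5],[0,0,0,0,0,0,8.5]]
  ]
}}

```text
time: 12.52
ee_pos: [0.6486, -0.0315, 0.2529]
tcp_rot: [179.9, -0.1, 8.1]
wrist_force: [-0.2, -1.4, 0.3]
opening: 0.0855
```

```bash
python3 to.py .4961 -.0545 .24 180 0 8.2;python3 look.py 10
```

```text
t 12.52 pos [ 0.6486 -0.0315  0.2529] rot [ 1.7992e+02 -1.4000e-01  8.0900e+00] q [-2.800e+00  2.010e+01  3.030e+01  1.001e+02 -1.000e-01  1.692e+02] F [-0.2 -1.4  0.3] M [ 0.01 -0.03 -0.02] open 0.0855
shift cm [-15.43   0.13   1.26] turn [ 0.001 -0.002 -0.002]
12.5167 [ 0.64864022 -0.03150634  0.25292925] [ 1.79915447e+02 -1.40649414e-01  8.09287228e+00] 1.771888632155439 [-0.24122632 -1.37210095  0.26795976] 0.08548678747774331
```

View pics/wrist10.png

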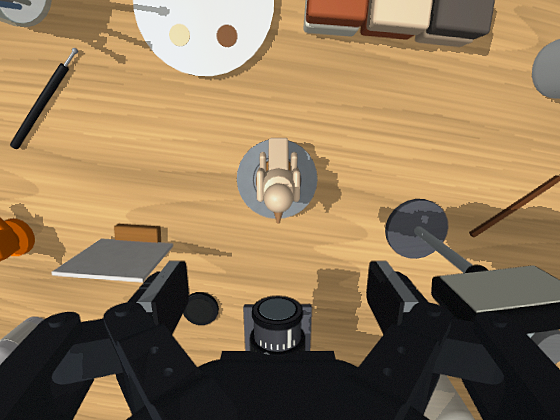

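Run:
```python
from h import *
w=cv2.imread('pics/wrist10.png')
cv2.imwrite('pics/c11.png',cv2.resize(w[125:235,225:335],(660,660),interpolation=cv2.INTER_CUBIC)[:600])
```

```text
(no output)
```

View pics/c11.png

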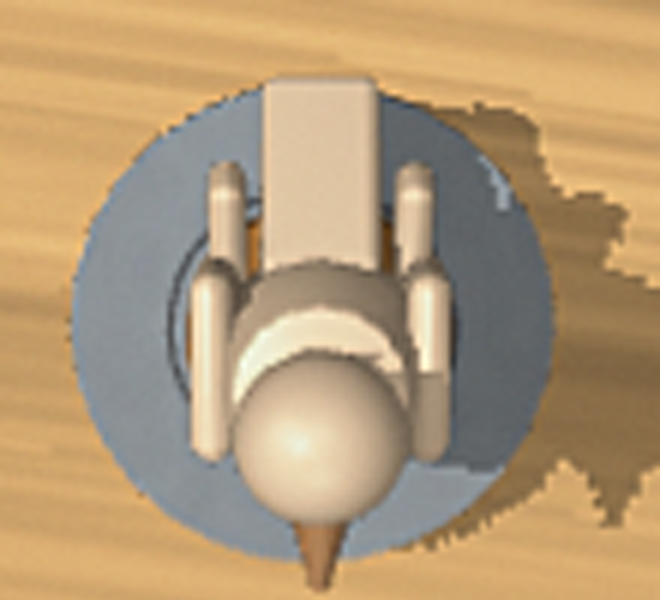

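Run:
```python
from h import *
c=json.load(open('cal10.json'))
def g(p,z): return plane(c,(np.array(p)+.5)/6-.5+[225,125],z)[:,:2]
h=g([(322,438)],.093)[0];b=g([(320,590)],.094)[0]
S=g([(72,325),(553,325),(255,90),(365,560),(110,200),(515,200),(110,450),(505,460),(200,535)],.022)
A=np.c_[2*S,np.ones(len(S))];s=np.linalg.lstsq(A,(S**2).sum(1),rcond=None)[0];print('stand',s[:2],np.sqrt(s[2]+s[:2]@s[:2]))
w=g([(192,275),(192,455),(448,275),(448,450)],.080)
print('beak',b,'head',h,np.degrees(np.arctan2(*(b-h)[::-1])),'wing',w.mean(0))
for a,e in ((0,1),(2,3)): d=w[e]-w[a];print(np.degrees(np.arctan2(d[1],d[0])))
y=np.radians(188.2);f=np.array([np.cos(y),np.sin(y)])
ax=b-.032*f;print('axis',ax,'off in lens frame', (ax-s[:2])@-f,(ax-s[:2])@np.array([f[1],-f[0]]))
```

```text
stand [ 0.65132871 -0.03158671] 0.04940108078279012
beak [ 0.6197608  -0.03747252] head [ 0.64625545 -0.03403489] -172.6072931386885 wing [ 0.6561335  -0.03233065]
-172.93171209546335
-170.817900088207
axis [ 0.65143363 -0.03290839] off in lens frame -8.4659435224199e-05 -0.0013231338719418685
```

Request:
{"name": "servo_tool", "arguments": {
  "moves": [
    [[0,0,0,-3,0,0,8.5],[0,0,0,-3.5,0,0,8.5],[0,0,0,-3.5,0,0.5,8.5],[0,0,0,-3.5,0,0.5,8.5],[0,0,0,-1.5,0,0,8.5],[0,0,0,0,0,0,8.5],[0,0,0,0,0,0,8.5]]
  ]
}}

```text
time: 13.15
ee_pos: [0.4926, -0.0528, 0.2291]
tcp_rot: [-179.9, 0.7, 8.1]
wrist_force: [1.6, -0.0, 0.7]
opening: 0.0848
```

```bash
python3 to.py .4961 -.0545 .24 180 0 8.2;python3 look.py 11
```

```text
t 13.15 pos [ 0.4926 -0.0528  0.2291] rot [-179.91    0.65    8.13] q [-6.100e+00 -1.900e+00  2.800e+00  9.540e+01 -1.000e-01  1.658e+02] F [ 1.6 -0.   0.7] M [-0.01 -0.05 -0.01] open 0.0848
shift cm [ 0.31  0.22 -1.1 ] turn [-0.002  0.011 -0.001]
13.15 [ 0.49261148 -0.05276223  0.22905628] [-179.90524567    0.65161619    8.12636112] 2.2454235694415177 [ 1.55033518 -0.03917589  0.68919716] 0.08479333553408332
```

View pics/wrist11.png

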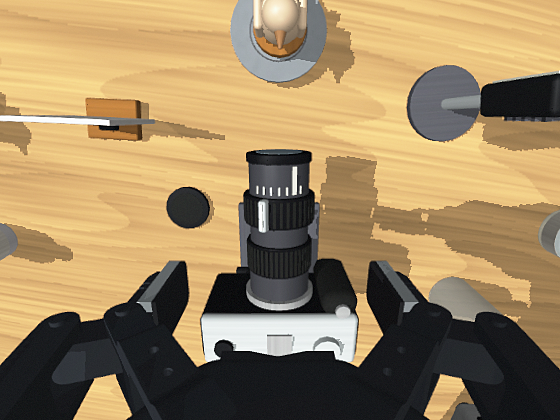

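Run:
```python
from h import *
w=cv2.imread('pics/wrist11.png')
cv2.imwrite('pics/c12.png',cv2.resize(w[145:245,230:330],(600,600),interpolation=cv2.INTER_CUBIC))
```

```text
(no output)
```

View pics/c12.png

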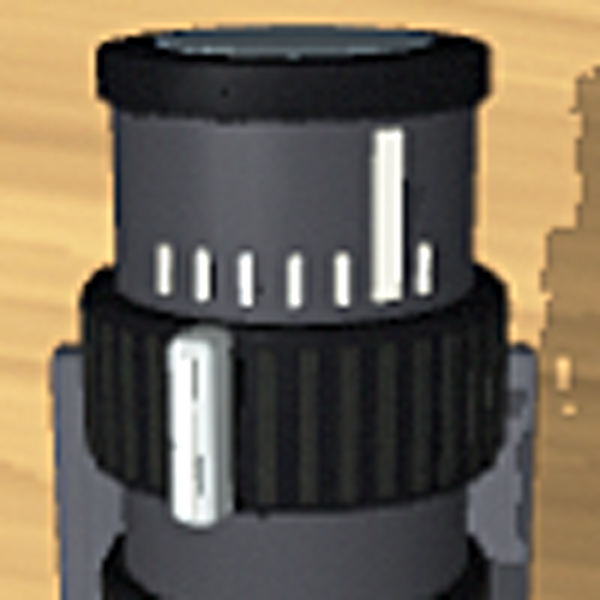

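Request:
{"name": "servo_tool", "arguments": {
  "moves": [
    [[-0.002,0.011,0,0.3,0.15,2,8.5],[0,0,0,0,0,2,8.5],[0,0,0,0,0,2,8.5],[0,0,0,0,0,1,8.5],[0,0,0,0,0,0,8.5],[0,0,0,0,0,0,8.5]]
  ]
}}

```text
time: 13.7
ee_pos: [0.5019, -0.053, 0.1547]
tcp_rot: [180.0, 0.0, 8.2]
wrist_force: [0.2, 0.7, -0.0]
opening: 0.085
```

```bash
python3 to.py .4961 -.0545 .10 180 0 8.2
```

```text
t 13.7 pos [ 0.5019 -0.053   0.1547] rot [1.7999e+02 2.0000e-02 8.2200e+00] q [ -6.   -2.1  -5.6  86.5  -0.  165.8] F [ 0.2  0.7 -0. ] M [-0.04 -0.01 -0.  ] open 0.085
shift cm [-0.59  0.07  5.47] turn [0. 0. 0.]
```

Request:
{"name": "servo_tool", "arguments": {
  "moves": [
    [[0,0,0,-0.55,0.07,1,8.5],[0,0,0,0,0,1.5,8.5],[0,0,0,0,0,1.5,8.5],[0,0,0,-0.2,0,0.8,8.5],[0,0,0,0,0,0,8.5],[0,0,0,0,0,0,8.5]]
  ]
}}

```text
time: 14.2
ee_pos: [0.499, -0.0547, 0.1105]
tcp_rot: [179.9, -0.3, 8.3]
wrist_force: [0.1, 0.2, -0.4]
opening: 0.085
```

```bash
python3 to.py .4961 -.0545 .10 180 0 8.2; python3 look.py 12
```

```text
t 14.2 pos [ 0.499  -0.0547  0.1105] rot [179.92  -0.3    8.28] q [ -6.3  -2.6 -11.   81.3  -0.  165.5] F [ 0.1  0.2 -0.4] M [ 0.02 -0.01  0.07] open 0.085
shift cm [-0.29 -0.06  1.05] turn [ 0.001 -0.005  0.001]
14.2 [ 0.49895177 -0.05468434  0.11052498] [179.91929009  -0.30163923   8.27618782] 0.33806538819952453 [ 0.1085792   0.21546893 -0.44831045] 0.08501412831261837
```

View pics/wrist12.png

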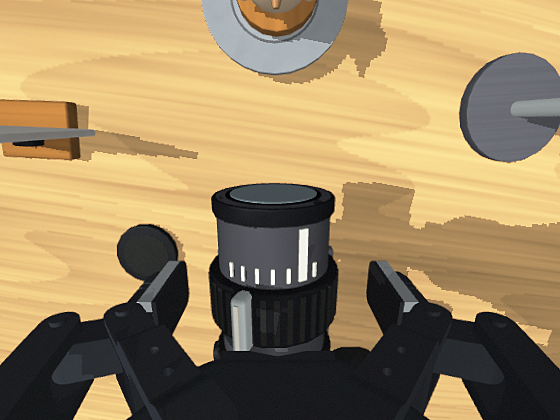

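Request:
{"name": "servo_tool", "arguments": {
  "moves": [
    [[0,-0.005,0,-0.3,-0.05,0.7,8.5],[0,0,0,0,0,0.3,7.5],[0,0,0,0,0,0,6.8],[0,0,0,0,0,0,6.4],[0,0,0,0,0,0,6.0],[0,0,0,0,0,0,5.6],[0,0,0,0,0,0,5.4],[0,0,0,0,0,0,5.4]]
  ],
  "force": 25
}}

```text
time: 14.92
ee_pos: [0.4969, -0.053, 0.1027]
tcp_rot: [-179.9, -0.2, 8.4]
wrist_force: [0.2, -0.3, -1.4]
opening: 0.0573
```

```bash
python3 to.py .4961 -.0545 .10 180 0 8.2; python3 look.py 13
```

```text
t 14.92 pos [ 0.4969 -0.053   0.1027] rot [-179.93   -0.2     8.35] q [-6.200e+00 -2.700e+00 -1.190e+01  8.060e+01  1.000e-01  1.655e+02] F [ 0.2 -0.3 -1.4] M [ 0.02 -0.05 -0.  ] open 0.0573
shift cm [-0.1   0.14  0.27] turn [-0.001 -0.004  0.003]
14.9167 [ 0.49688125 -0.053014    0.10266171] [-179.92818312   -0.20108477    8.35130234] 0.05944598434824658 [ 0.223126   -0.25434639 -1.38366458] 0.05725482073874163
```

View pics/wrist13.png

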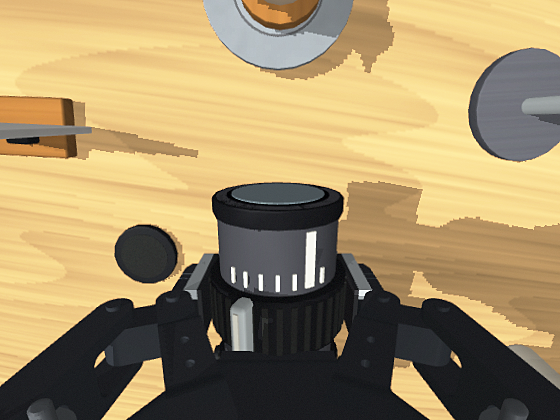

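Request:
{"name": "servo_tool", "arguments": {
  "moves": [
    [[0.06,0,0,0,-0.13,0,5.4],[0.08,0,0,0,-0.18,0,5.4],[0.08,0,0,0,-0.18,0,5.4],[0,0,0,0,0,0,5.4]]
  ]
}}

```text
time: 15.3
ee_pos: [0.4962, -0.0483, 0.1031]
tcp_rot: [-167.0, -0.2, 8.4]
wrist_force: [0.1, 13.8, 0.1]
opening: 0.0571
```

```bash
python3 to.py .4961 -.0545 .10 180 0 8.2; python3 look.py 14
```

```text
t 15.3 pos [ 0.4962 -0.0483  0.1031] rot [-167.02   -0.24    8.4 ] q [-12.5   1.5  -8.6  84.4  12.2 158.6] F [ 0.1 13.8  0.1] M [ 1.87 -0.11 -0.14] open 0.0571
shift cm [-0.1   0.66  0.17] turn [-0.227 -0.004  0.004]
15.3 [ 0.49620002 -0.04833724  0.10310252] [-167.01840747   -0.23992983    8.39605496] 3.324780858673538 [ 0.13344778 13.78050473  0.08794784] 0.057066402391731094
```

View pics/wrist14.png

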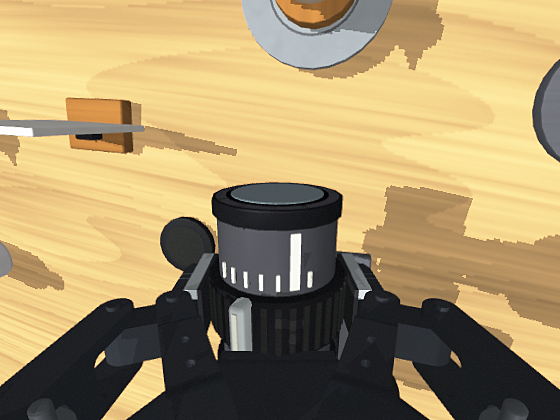

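Request:
{"name": "servo_tool", "arguments": {
  "moves": [
    [[0.08,0,0,0,-0.18,0,5.4],[0.08,0,0,0,-0.18,0,5.4],[0.08,0,0,0,-0.18,0,5.4],[0,0,0,0,0,0,5.4]]
  ]
}}

```text
time: 15.68
ee_pos: [0.4953, -0.0433, 0.1049]
tcp_rot: [-153.3, -0.2, 8.4]
wrist_force: [-0.0, 13.0, -0.3]
opening: 0.0571
```

```bash
python3 to.py .4961 -.0545 .10 180 0 8.2; python3 look.py 15
```

```text
t 15.68 pos [ 0.4953 -0.0433  0.1049] rot [-153.33   -0.19    8.41] q [-18.3   7.9  -4.5  90.2  23.7 150.6] F [-0.  13.  -0.3] M [ 1.6   0.03 -0.22] open 0.0571
shift cm [-0.08  1.22 -0.07] turn [-0.466 -0.002  0.004]
15.6833 [ 0.49528521 -0.0432957   0.10489477] [-153.32722469   -0.18510475    8.40901805] 4.183001373621678 [-0.04436394 12.95778394 -0.34682268] 0.057116637103426224
```

View pics/wrist15.png

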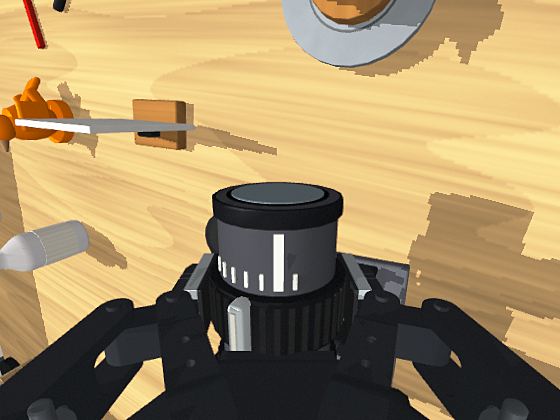

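Request:
{"name": "servo_tool", "arguments": {
  "moves": [
    [[0,0,0,0,0,0,6.5],[0,0,0,0,0,0,8.5],[0,0,0,0,0,0,8.5],[0,0,0,0,0,0,8.5],[0,0,0,0,0,0,8.5],[0,0,0,0,0,0,8.5]]
  ]
}}

```text
time: 16.23
ee_pos: [0.4955, -0.0438, 0.105]
tcp_rot: [-154.1, -0.1, 8.5]
wrist_force: [-0.2, 0.2, -0.4]
opening: 0.085
```

```bash
python3 to.py .4961 -.053 .10 180 0 8.2; python3 look.py 16
```

```text
t 16.23 pos [ 0.4955 -0.0438  0.105 ] rot [-1.5407e+02 -1.2000e-01  8.4700e+00] q [-18.    7.6  -4.6  90.   23.1 151. ] F [-0.2  0.2 -0.4] M [-0.35 -0.04  0.05] open 0.085
shift cm [-0.08  1.04  0.05] turn [-0.453 -0.001  0.005]
16.2333 [ 0.49550672 -0.04382067  0.10502023] [-1.54068151e+02 -1.21857874e-01  8.46843965e+00] 0.44962697195382395 [-0.23595445  0.18742367 -0.38139953] 0.08497517525056637
```

View pics/wrist16.png

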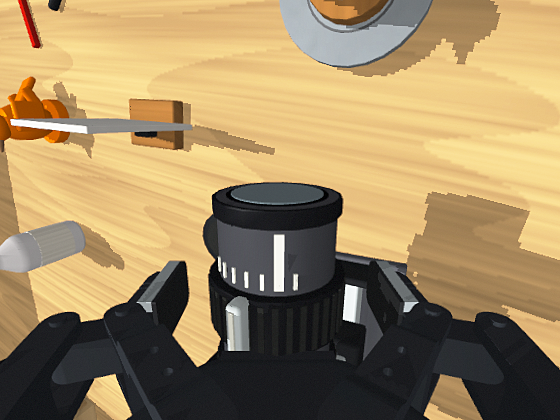

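Request:
{"name": "servo_tool", "arguments": {
  "moves": [
    [[-0.09,0,0,0,0.2,-0.3,8.5],[-0.09,0,0,0,0.2,0,8.5],[-0.09,0,0,0,0.2,0,8.5],[-0.09,0,0,0,0.2,0,8.5],[-0.08,0,0,0,0.15,0,8.5],[0,0,0,0,0,-1.5,8.5],[0,0,0,0,0,-2,8.5],[0,0,0,0,0,-2,8.5],[0,0,0,0,0,0,8.5],[0,0,0,0,0,0,8.5]]
  ]
}}

```text
time: 17.12
ee_pos: [0.4966, -0.0545, 0.1628]
tcp_rot: [179.4, -0.3, 8.3]
wrist_force: [-0.3, 0.4, -1.0]
opening: 0.085
```

```bash
python3 to.py .4961 -.053 .10 180 0 8.2; python3 look.py 17
python3 - <<'E'
from h import *
w=cv2.imread('pics/wrist17.png')
cv2.imwrite('pics/c17.png',cv2.resize(w[150:310,190:350],(640,640),interpolation=cv2.INTER_CUBIC)[:600])
E
```

```text
t 17.12 pos [ 0.4966 -0.0545  0.1628] rot [179.39  -0.29   8.34] q [ -6.   -3.2  -5.8  87.   -0.5 165.7] F [-0.3  0.4 -1. ] M [ 0.02 -0.02  0.  ] open 0.085
shift cm [-0.06 -0.22  6.28] turn [ 0.011 -0.005  0.002]
17.1167 [ 0.49656841 -0.0544853   0.1627782 ] [179.38673299  -0.29156487   8.34440609] 2.160374602985908 [-0.34279877  0.44488623 -0.97275271] 0.08499386874103579
```

View pics/c17.png

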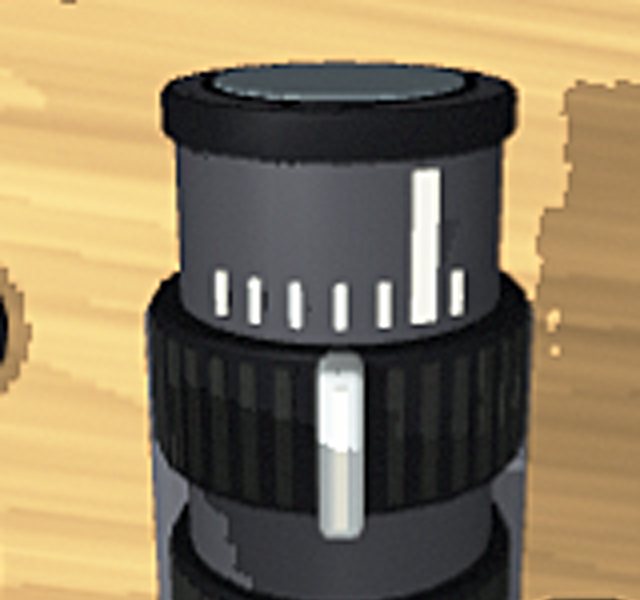

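Request:
{"name": "servo_tool", "arguments": {
  "moves": [
    [[0.01,-0.005,0,0,-0.1,1.5,8.5],[0,0,0,0,0,2,8.5],[0,0,0,0,0,1.5,8.5],[0,0,0,0,0,0.5,8.5],[0,0,0,0,0,0,8.5]]
  ]
}}

```text
time: 17.58
ee_pos: [0.4951, -0.0539, 0.1001]
tcp_rot: [-179.9, 0.2, 8.3]
wrist_force: [0.1, -0.2, 0.2]
opening: 0.0851
```

```bash
python3 to.py .4961 -.0535 .1020 180 0 8.2
```

```text
t 17.58 pos [ 0.4951 -0.0539  0.1001] rot [-179.88    0.22    8.28] q [-6.200e+00 -2.400e+00 -1.200e+01  8.070e+01  1.000e-01  1.655e+02] F [ 0.1 -0.2  0.2] M [-0.02  0.08  0.01] open 0.0851
shift cm [ 0.1  -0.03 -0.19] turn [-0.002  0.004  0.001]
```

Request:
{"name": "servo_tool", "arguments": {
  "moves": [
    [[0,0.004,0,0.15,0,-0.2,7.5],[0,0,0,0,0,0,6.8],[0,0,0,0,0,0,6.4],[0,0,0,0,0,0,6.0],[0,0,0,0,0,0,5.6],[0,0,0,0,0,0,5.4],[0,0,0,0,0,0,5.4]]
  ],
  "force": 25
}}

```text
time: 18.17
ee_pos: [0.4963, -0.053, 0.1024]
tcp_rot: [-179.7, 0.0, 8.3]
wrist_force: [0.8, -0.2, -4.0]
opening: 0.0575
```

```bash
python3 to.py .4961 -.0535 .1020 180 0 8.2; python3 look.py 18
```

```text
t 18.17 pos [ 0.4963 -0.053   0.1024] rot [-1.7974e+02  5.0000e-02  8.2900e+00] q [ -6.2  -2.4 -11.7  80.8   0.2 165.5] F [ 0.8 -0.2 -4. ] M [-0.08 -0.11  0.01] open 0.0575
shift cm [-0.03  0.04  0.04] turn [-0.005  0.001  0.002]
18.1667 [ 0.49633526 -0.05301944  0.10236073] [-1.79741002e+02  4.80848618e-02  8.29367939e+00] 0.11953334733877644 [ 0.7977889  -0.19637897 -4.03956114] 0.057516164143185805
```

View pics/wrist18.png

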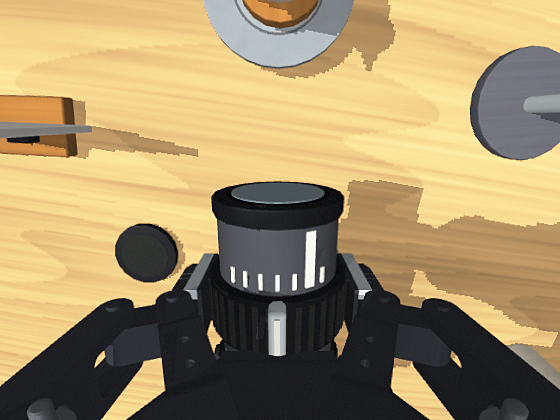

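Request:
{"name": "servo_tool", "arguments": {
  "moves": [
    [[0.06,0,0,0,-0.13,0,5.4],[0.08,0,0,0,-0.18,0,5.4],[0.08,0,0,0,-0.18,0,5.4],[0.08,0,0,0,-0.18,0,5.4],[0.08,0,0,0,-0.18,0,5.4],[0.08,0,0,0,-0.18,0,5.4],[0,0,0,0,0,0,5.4]]
  ]
}}

```text
time: 18.8
ee_pos: [0.4948, -0.043, 0.1053]
tcp_rot: [-152.4, -0.0, 8.3]
wrist_force: [0.2, 11.3, -3.2]
opening: 0.0575
```

```bash
python3 to.py .4961 -.0535 .1020 180 0 8.2; python3 look.py 19
```

```text
t 18.8 pos [ 0.4948 -0.043   0.1053] rot [-1.5242e+02 -5.0000e-02  8.3000e+00] q [-18.7   8.4  -4.2  90.8  24.4 150.1] F [ 0.2 11.3 -3.2] M [ 1.51  0.12 -0.04] open 0.0575
shift cm [-0.02  1.09 -0.2 ] turn [-0.481 -0.     0.002]
18.8 [ 0.49480982 -0.04298288  0.10528083] [-1.52421817e+02 -4.61740623e-02  8.30331164e+00] 2.871462182043565 [ 0.23065249 11.29514977 -3.19228793] 0.057484066476534576
```

View pics/wrist19.png

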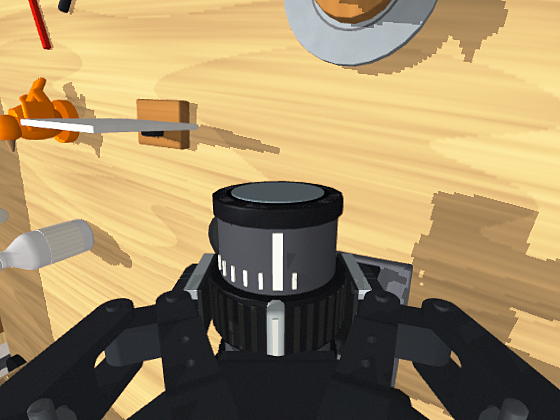

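The ridge (276,325) is in line with the long mark (278,262). Next I release.

Request:
{"name": "servo_tool", "arguments": {
  "moves": [
    [[0,0,0,0,0,0,6.2],[0,0,0,0,0,0,7.5],[0,0,0,0,0,0,8.5],[0,0,0,0,0,0,8.5],[0,0,0,0,0,0,8.5],[0,0,0,0,0,-1.5,8.5],[0,0,0,0,0,-2,8.5],[0,0,0,0,0,-1.5,8.5],[0,0,0,0,0,0,8.5],[0,0,0,0,0,0,8.5]]
  ]
}}

```text
time: 19.68
ee_pos: [0.4989, -0.0665, 0.1525]
tcp_rot: [-153.0, -0.2, 8.4]
wrist_force: [-1.0, -0.1, -0.4]
opening: 0.0848
```

```bash
python3 to.py .4961 -.0535 .24 180 0 8.2; python3 look.py 20
python3 - <<'E'
from h import *
w=cv2.imread('pics/wrist20.png')
cv2.imwrite('pics/c20.png',cv2.resize(w[150:310,190:350],(640,640),interpolation=cv2.INTER_CUBIC)[:600])
E
```

```text
t 19.68 pos [ 0.4989 -0.0665  0.1525] rot [-152.98   -0.18    8.4 ] q [-20.6   9.2   2.2  96.7  23.5 148. ] F [-1.  -0.1 -0.4] M [-0.41 -0.02  0.  ] open 0.0848
shift cm [-0.06 -5.16 -7.19] turn [-0.472 -0.002  0.004]
19.6833 [ 0.49889287 -0.06649481  0.15251788] [-152.9786112    -0.18019182    8.4049287 ] 1.2318063060401412 [-0.95984171 -0.08926554 -0.4075386 ] 0.08480842636951039
```

View pics/c20.png

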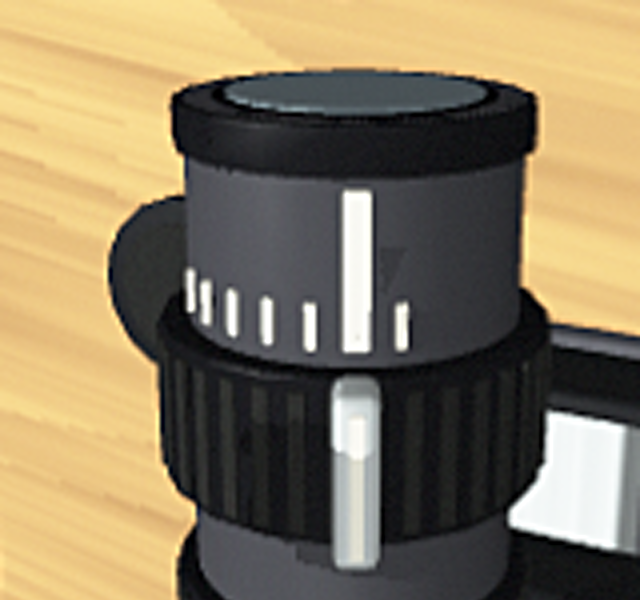

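Request:
{"name": "servo_tool", "arguments": {
  "moves": [
    [[-0.09,0,0,0,-0.2,-0.8,8.5],[-0.09,0,0,0,-0.2,-1,8.5],[-0.09,0,0,0,-0.2,-1,8.5],[-0.09,0,0,0,0,-1.5,8.5],[-0.08,0,0,0,0,-2,8.5],[0,0,0,0,0,-2,8.5],[0,0,0,0,0,-1,8.5],[0,0,0,0,0,0,8.5]]
  ]
}}

```text
time: 20.4
ee_pos: [0.4984, -0.0745, 0.2408]
tcp_rot: [-179.2, 0.1, 8.4]
wrist_force: [1.1, 0.0, 0.2]
opening: 0.0853
```

```bash
python3 to.py .4961 -.0535 .24 180 0 8.2; python3 look.py 21
python3 - <<'E'
from workcell import imaging
import cv2
for n in('scene','side'): cv2.imwrite(f'pics/{n}21.png',imaging.camera(n))
E
```

```text
t 20.4 pos [ 0.4984 -0.0745  0.2408] rot [-1.7917e+02  1.4000e-01  8.3600e+00] q [ -8.9  -0.7   5.2  96.4   0.8 162.7] F [1.1 0.  0.2] M [-0.02 -0.02 -0.02] open 0.0853
shift cm [ 0.08 -2.11  0.11] turn [-0.015  0.002  0.003]
20.4 [ 0.49839521 -0.07446343  0.24076876] [-1.79168618e+02  1.41084389e-01  8.35967400e+00] 1.7909167623862625 [1.14099669 0.01469547 0.2130519 ] 0.08528585207830132
```

View pics/wrist21.png

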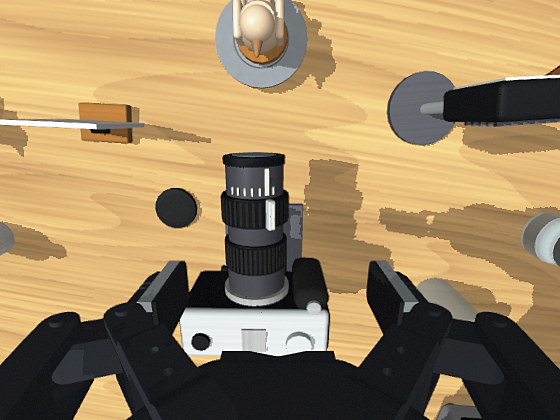

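View pics/scene21.png

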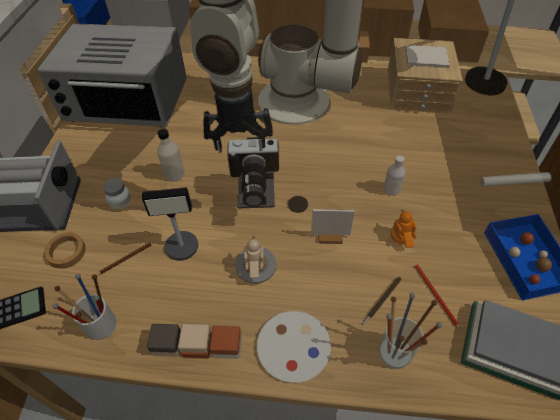

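View pics/side21.png

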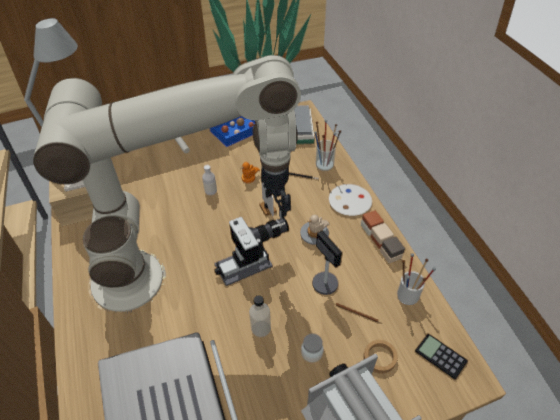

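Run:
```python
from h import *
for n in ('20','21'):
    c=json.load(open(f'cal{n}.json'));yaw=np.radians(8.1)
    f=np.array([np.cos(yaw),np.sin(yaw),0]);r=np.array([np.sin(yaw),-np.cos(yaw),0]);u=np.array([0,0,1.]);o=np.array([.4961,-.0540,.1253])
    P=lambda q,a,R:o+f*a+R*(np.sin(q-.72)*r+np.cos(q-.72)*u)
    print(n,'mark',proj(c,[P(1.2,.035,.0247)]).round(1).tolist(),'ridge',{q:proj(c,[P(q,0,.035)]).round(1).tolist() for q in(.96,1.2,1.44)})
w=cv2.imread('pics/wrist21.png');cv2.imwrite('pics/c21.png',cv2.resize(w[145:245,205:305],(600,600),interpolation=cv2.INTER_CUBIC))
```

```text
20 mark [[278.9, 197.7]] ridge {0.96: [[262.0, 269.9]], 1.2: [[278.6, 270.8]], 1.44: [[295.2, 269.9]]}
21 mark [[266.2, 168.6]] ridge {0.96: [[261.6, 216.5]], 1.2: [[272.0, 215.4]], 1.44: [[280.9, 213.7]]}
```

View pics/c21.png

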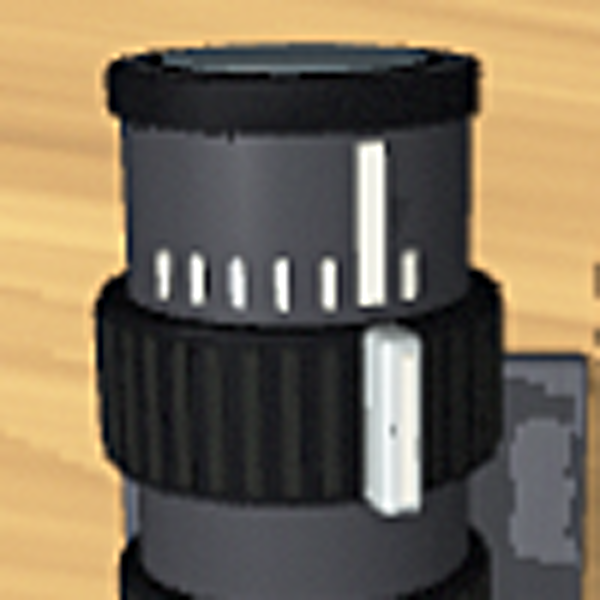

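```bash
python3 -c "
from workcell import bot
print(bot.job_done())"
```

```text
the job is handed in; nothing more can be done
None
```

The clay bird is standing upright in the middle of the photo stand facing the lens, and the front ring is at the long mark. I handed the job in at about 20.5 s on the robot's clock.

**Bird:** I gripped it by the wings and set it down with about 8 N of contact. In the wrist view, its axis is about 1.3 mm from the stand's centre. Its yaw is about 187–189°, and pointing straight at the lens would be 188.2°.

**Front ring:** I turned it in two strokes. After release, a view looking straight down on the mark showed the ridge at column 278.8, against 278.6 predicted for the 1.20 stop. A second view agreed with 1.20.

**One check disagreed:** before turning, my geometry put the ring at about 0.34–0.38, which is between two stops rather than on one. After the first stroke it settled at 0.72, and after the second at 1.20, so this did not affect the result.

**Left alone:** the light, reflector, bottles, jar and orange bird look unmoved in the last scene and side pictures. The gripper never closed on the focus ring, but I did not measure that ring's angle.

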